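Make up the edging kit and the fitting kit

TASK

Make up the two kits for the next glazing job from the stock lying on the bench. On the longer kit board, for edging, set the larger lens blank, the lens clock and the black foam lens rest; on the shorter one, for fitting, the larger lidded jar and the loupe. Each thing goes upright, flat on the floor of the well made for its shape; leave the smaller lens blank and the smaller lidded jar where they lie.

Things in the scene. Friction and masses are not known exactly. Their poses are not given: they have to be found in the camera images.
- edging_board: Longer kit board, fixed, grey on black, 104 (x) x 264 (y) x 14 mm; origin under its centre on the bench, z up, paper card at the -y end. Well floors at z 6 mm, deck 14 mm. Three wells on x = 0: round 78 mm at y -66; 72 (x) x 52 mm at y +13; keyhole: dial 55 mm at y +96.5, slot 25 wide to y +52. At y -66 and +96.5 open finger channels 34 and 32 mm wide run along x, at floor level, to both edges.
- fitting_board: Shorter kit board, fixed, grey on black, 88 (x) x 164 (y) x 14 mm. Origin under its centre on the bench, z up, paper card on the lip at the -y end. Well floors are at z = 6 mm, the deck at 14 mm. Two round wells on x = 0: 62 mm in diameter at y = -23 mm for the larger jar, 47 mm at y = +48 mm for the loupe. No finger channels. (The riser shelf behind, at the right, is 0.22 m high: pass in front.)
- lens_large: Larger lens blank: round uncut lens of 66 mm diameter, smooth dome 9 mm high, lying dome up. Its edge is an upright band only 4.5 mm high: grip it there with the very tips, down at the surface. Origin at the centre of its underside, z up. Belongs in the longer board's 78 mm well; there, close the fingers along the board's x, in the channels.
- lens_small: Smaller lens blank, stays in stock: like the larger one but 51 mm in diameter and 8 mm high. Origin at the centre of its underside.
- lens_clock: Lens clock on its back: round white dial 43 mm in diameter, 13 mm thick, with feet 13 mm wide at one side; 61 mm long over all. Origin under the middle of that length: dial centre at x = +9 mm, feet point to -x, ending at -30 mm. z up. In the longer board's keyhole well its origin lies at y = +87.5 mm, its x along the board's +y; close across the dial, along the board's x, in the channels.
- lens_rest: Foam lens rest: a black block with a pale label on top, 40 mm along its x, 60 mm along its y, 22 mm high; firm. Origin at the centre of its underside, z up. Belongs in the longer board's rectangular well, 60 mm side along the board's x, either way round.
- jar_large: Larger lidded jar: 50 mm in diameter over its ribbed lid (the top 14 mm), 34 mm high, upright. Origin at the centre of its underside, z up.
- jar_small: Smaller lidded jar, stays in stock: 42 mm in diameter, 30 mm high, upright. Origin at the centre of its underside.
- loupe: Eye loupe: a black round barrel with a waist, 35 mm in diameter and 32 mm high, standing upright. Origin at the centre of its underside, z up.
There are look-alikes about, which are no part of the job. Leave any blue, purple or yellow look-alike of the lens_clock alone.

How it is judged:
At the end, for the whole second after the job is handed in: Each of the five is in its own well: within 9 mm of its place along the board's x and y, underside within 3 mm of the well's floor, upright within 7 degrees, at rest and released. The smaller lens blank and smaller jar are within 30 mm of where they started (x of lens_large in the frame of edging_board between -0.009 and 0.009 m and y of lens_large in the frame of edging_board between -0.075 and -0.057 m and z of lens_large in the frame of edging_board between 0.003 and 0.009 m and angle between each of lens_large, lens_rest, lens_clock, jar_large, loupe's own z axis and vertical below 0.12 rad and linear speed of each of lens_large, lens_rest, lens_clock, jar_large, loupe below 0.02 m/s and angular speed of each of lens_large, lens_rest, lens_clock, jar_large, loupe below 0.3 rad/s and x of lens_rest in the frame of edging_board between -0.009 and 0.009 m and y of lens_rest in the frame of edging_board between 0.004 and 0.022 m and z of lens_rest in the frame of edging_board between 0.003 and 0.009 m and x of lens_clock in the frame of edging_board between -0.009 and 0.009 m and y of lens_clock in the frame of edging_board between 0.0785 and 0.0965 m and z of lens_clock in the frame of edging_board between 0.003 and 0.009 m and x of jar_large in the frame of fitting_board between -0.009 and 0.009 m and y of jar_large in the frame of fitting_board between -0.032 and -0.014 m and z of jar_large in the frame of fitting_board between 0.003 and 0.009 m and x of loupe in the frame of fitting_board between -0.009 and 0.009 m and y of loupe in the frame of fitting_board between 0.039 and 0.057 m and z of loupe in the frame of fitting_board between 0.003 and 0.009 m and distance of each of lens_small, jar_small from where it was at the start of the episode below 0.03 m); the robot touches nothing.
It fails at once if the smaller lens blank, which stays in stock, is pushed or carried more than 30 mm away (distance of lens_small from where it was at the start of the episode above 0.03 m).
It fails at once if the smaller lidded jar, which stays in stock, is pushed or carried more than 30 mm away (distance of jar_small from where it was at the start of the episode above 0.03 m).
It also fails if it takes over 128 s, if anything falls off the work surface, if the arm or the gripper's body presses on something with over 40 N, if the wrist force passes 120 N, or if a joint passes its speed limit or range.

ROBOT

A 6-joint arm with a two-finger parallel gripper is mounted at the origin on a cart in front of the work surface, level with it; the furniture and walls round the work are solid. World frame = base frame: x ahead of the robot, y to its left, z up, the work surface at z = 0. Lengths are in m, angles in rad, forces in N, time in s.
With the tool pointing down it reaches from about 0.275 to 0.825 m from the base axis. Payload 4.9 kg.
Tool frame: the origin (TCP) lies on the centre line of the jaws, within the pads' length; the fingertips stand 17 mm ahead of it and the grasp point (between the pads) lies 2 mm behind it; z points along the fingers, y is the line along which they close (so a half turn about z gives the same grasp; the last joint's range is limited). The gripper opens to 85 mm and grips with 20 to 120 N. Pads are 22 mm wide; open, the fingers measure 114 mm over their backs; the gripper's body (76 mm by 85 mm) begins 54 mm behind the grasp point. The pads swing forward as they close: fully open they stand 13 mm farther back than shut.
Start: joints at [1.175, 0.326, -0.193, 1.052, 0, 1.437], TCP at [0.142, 0.531, 0.248] pointing down, gripper open.
Joint ranges: [-2.65, 2.65], [-0.97, 1.79], [-1.3, 1.35], [-1.93, 2.1], [-1.47, 1.37], [-3.14, 3.14]. Speed limits (rad/s): [2.57, 2.57, 3.14, 3.14, 3.14, 3.14].

INTERFACE

Orientations are given as a unit quaternion [w, x, y, z].
In Python, from plant import state, optics, arm gives the robot as it stands.
- The arm moves only by the tool carry_out, never from a script. Its argument "series" is a list of rows, each a list of 5 numbers: the finger opening in m, from 0 to 0.0854, then the shift along the tool's x, y, z in m, then the turn about the tool's z in rad. In form: [[claw, x, y, z, roll], ...]. A call has exactly 10 rows; each row shifts and turns the commanded pose from where the row before left it, along the tool's axes as they then stand; what a row does not reach is not made up. A row lasts 1/12 s, in which the tool goes at most 41.7 mm and 7.16 degrees, less where a joint would pass 70% of its speed; a pose out of reach is approached as far as the arm can. A call with a gripper value outside its range is refused whole. The fingers move at their own pace and stop on an object; the grip force is fixed at half the most. Time passes only in rows, so rows that do not move let the fingers close, or fill a call up. It gives the time, the measured TCP pose, the force, the opening and the grip force at its end, in the units of the state.
- state(): the state, without advancing time (a new reading comes with each control period).
- optics.read_camera(name): name is "scene" or "side" or "wrist"; returns a dict with "frame" (400x640x3 uint8, red, green, blue), "vertical_fov" (degrees; the focal length in pixels is half the picture's height over the tangent of half this angle, whatever the lens; pixels are square), "cx", "cy" (the principal point, pixels), "D" ([k1, k2, p1, p2, k3] as OpenCV has them; the pictures are not rectified), "position" and "attitude" of the camera in the world; the wrist camera has in their place "T_tool_cam" (4x4, takes a point from camera to tool coordinates, whose origin is the TCP and whose axes are the flange's). Camera axes: x right, y down, z forward; pixel columns grow to the right and rows downward; lengths in m; the calibration is good to about 2 mm. A picture is of the moment at which its call begins: read the wrist's pose just before it. There is no depth.
- arm.job_done(): hands the job in; it is judged then, once.
The state is a dict: "t": time; "joints": joint angles; "joint_vel": joint speeds; "joint_efforts": joint torques, N m; "tcp_pos": TCP position; "tcp_rot": TCP orientation; "ft_force": force on the tool from outside, world axes, zero at the start; "torque": the same for the moment, N m; "opening": finger opening in m; "grip_force": force on a finger pad.
Only numpy, scipy, OpenCV 4.12 (cv2) and the standard library are available. Lean on these libraries where they do the work, as an engineer would, in place of code of your own. Each camera call takes 0.05 s, during which the arm holds its last target. There are 200 camera calls.

## Working session

There is one attempt and no reset: what is moved stays moved. The work goes in short steps, Python scripts to look and compute and a tool call to move; the robot and the scene stay as the last step left them, time stands still between calls to the robot, and variables do not carry over. Pictures are saved under pics/ and viewed, at most 14 in all, crops included, and the job is handed in when it is done.

Besides the shell and the picture viewer there is one more tool, called after "Request:" as name([rows], argument=value, ...), one row to a line, values as JSON. carry_out: Moves the arm, as the interface text tells. Its arguments: {"type":"object","properties":{"series":{"type":"array"}},"required":["series"]}

```bash
ls; mkdir -p pics; python3 - <<'E'
from plant import state, optics, arm
import cv2, numpy as np
s=state(); print(s)
for n in ("scene","side"):
    c=optics.read_camera(n); cv2.imwrite(f"pics/{n}0.png",c["frame"][:,:,::-1]); c.pop("frame"); print(n,c)
s=state();c=optics.read_camera("wrist"); cv2.imwrite("pics/wrist0.png",c["frame"][:,:,::-1]); c.pop("frame"); print(c)
E
```

```text
pics
{'t': 0.0, 'joints': array([ 1.17482533e+00,  3.26938971e-01, -1.93620943e-01,  1.05199017e+00,
       -6.01078822e-06,  1.43661033e+00]), 'joint_vel': array([-0.00161062,  0.00074465, -0.00091329, -0.0005332 ,  0.00027442,
       -0.00099539]), 'joint_efforts': array([-4.31089684e-04, -4.43396759e+01,  2.62440383e+01,  1.54201139e-02,
       -2.86886298e-04,  8.20220372e-07]), 'tcp_pos': array([0.14210479, 0.5307366 , 0.24749042]), 'tcp_rot': array([-2.26829083e-04,  1.30519007e-01,  9.91445420e-01, -8.47039930e-04]), 'ft_force': array([-0.70684658,  0.34860262, -0.1173471 ]), 'torque': array([-0.01918278, -0.06477426, -0.011779  ]), 'grip_force': 0.0, 'opening': 0.08525458133037474}
scene {'vertical_fov': 50.98154204732053, 'cx': 316.20253447282306, 'cy': 194.53254917513473, 'D': array([-0.01220284,  0.        ,  0.        ,  0.        ,  0.        ]), 'position': array([ 0.06546844, -0.57314142,  0.56760561]), 'attitude': array([-0.44009983,  0.83358306, -0.29816594,  0.15016158])}
side {'vertical_fov': 52.022595286055896, 'cx': 322.8776063812911, 'cy': 200.9784893962512, 'D': array([-0.05544674,  0.        ,  0.        ,  0.        ,  0.        ]), 'position': array([ 0.03544524, -0.70832662,  0.7597541 ]), 'attitude': array([-0.40259137,  0.85983694, -0.28896197,  0.12288857])}
{'vertical_fov': 67.35067642636332, 'cx': 318.2666226804262, 'cy': 202.31791720745417, 'D': array([0.00467522, 0.        , 0.        , 0.        , 0.        ]), 'T_tool_cam': array([[-4.41707827e-04, -9.60407602e-01, -2.78598355e-01,
         7.08308273e-02],
       [ 9.99999794e-01, -5.53809991e-04,  3.23675955e-04,
         1.16658299e-03],
       [-4.65151400e-04, -2.78598155e-01,  9.60407649e-01,
        -1.24777192e-01],
       [ 0.00000000e+00,  0.00000000e+00,  0.00000000e+00,
         1.00000000e+00]])}
```

View pics/scene0.png

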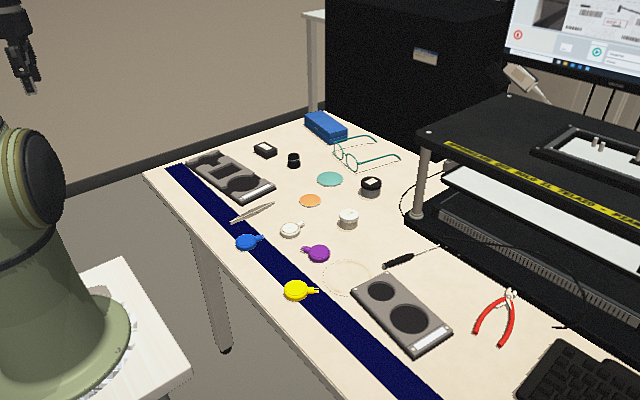

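View pics/side0.png

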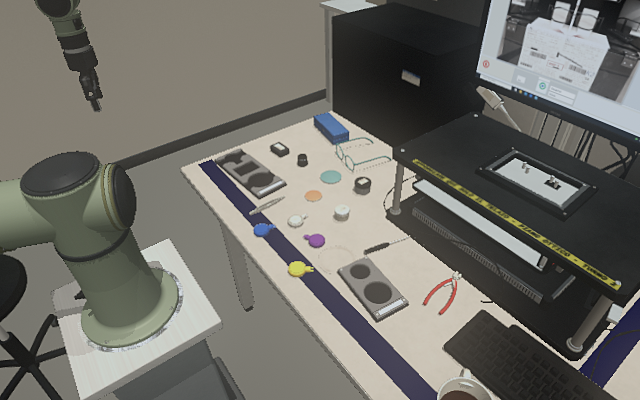

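View pics/wrist0.png

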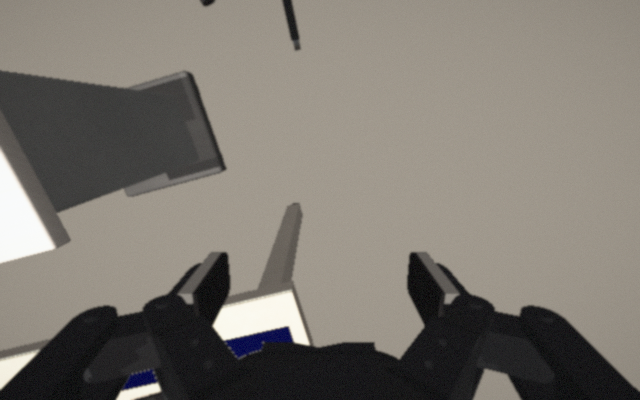

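Scene: edging board around (232,175), lens rest (265,149), loupe (294,160), teal lens (330,179), orange lens (310,200), white clock (290,229), jars (371,186) and (348,218), fitting board (402,313). I'll write the helpers and get rough positions.

```bash
cat > h.py <<'E'
from plant import state, optics, arm
import cv2, numpy as np
from scipy.spatial.transform import Rotation as R
def q2R(q): return R.from_quat([q[1],q[2],q[3],q[0]]).as_matrix()
def K(c):
    f=c["frame"].shape[0]/2/np.tan(np.radians(c["vertical_fov"])/2)
    return np.array([[f,0,c["cx"]],[0,f,c["cy"]],[0,0,1]])
def cam(n):
    s=state(); c=optics.read_camera(n)
    if n=="wrist":
        T=np.eye(4);T[:3,:3]=q2R(s["tcp_rot"]);T[:3,3]=s["tcp_pos"];T=T@c["T_tool_cam"]
        c["R"],c["p"]=T[:3,:3],T[:3,3]
    else: c["R"],c["p"]=q2R(c["attitude"]),np.array(c["position"])
    return c
def rays(c,uv):
    n=cv2.undistortPoints(np.float64(uv).reshape(-1,1,2),K(c),c["D"]).reshape(-1,2)
    return np.c_[n,np.ones(len(n))]@c["R"].T
def onplane(c,uv,z):
    d=rays(c,uv); return (c["p"]+d*((z-c["p"][2])/d[:,2])[:,None])[:,:2]
def proj(c,X):
    Rw=c["R"].T
    return cv2.projectPoints(np.float64(X).reshape(-1,3),cv2.Rodrigues(Rw)[0],-Rw@c["p"],K(c),c["D"])[0].reshape(-1,2)
def save(n,im): cv2.imwrite(f"pics/{n}.png",im[:,:,::-1])
def tool(s,xy):  # world xy target -> tool x,y shift, and yaw info
    M=q2R(s["tcp_rot"]); d=np.array([xy[0]-s["tcp_pos"][0],xy[1]-s["tcp_pos"][1],0]); return (M.T@d)[:2]
E
python3 - <<'E'
from h import *
c=cam("scene")
P=dict(edgeL=(190,160),edgeR=(258,200),edgeR2=(274,184),edgeT=(205,152),rest=(265,149),loupe=(294,160),teal=(330,179),orange=(310,200),clock=(290,229),jarB=(371,186),jarW=(348,218),fit1=(351,288),fit2=(380,273),fit3=(414,356),fit4=(453,328),tweez=(252,211),glasses=(345,155),case=(325,127),shelfpost=(413,216),shelf2=(640,320))
for k,v in P.items(): print(k,onplane(c,v,0.01).round(3))
print(q2R(state()["tcp_rot"]).round(3))
E
python3 - <<'E'
import cv2
im=cv2.imread('pics/scene0.png')[110:370,140:480]
cv2.imwrite('pics/crop0.png',cv2.resize(im,(784,600),interpolation=cv2.INTER_CUBIC))
E
```

```text
edgeL [[0.413 0.404]]
edgeR [[0.452 0.129]]
edgeR2 [[0.519 0.161]]
edgeT [[0.464 0.419]]
rest [[0.601 0.326]]
loupe [[0.626 0.224]]
teal [[0.638 0.09 ]]
orange [[0.544 0.052]]
clock [[ 0.447 -0.004]]
jarB [[0.693 0.003]]
jarW [[ 0.566 -0.054]]
fit1 [[ 0.433 -0.206]]
fit2 [[ 0.499 -0.213]]
fit3 [[ 0.413 -0.366]]
fit4 [[ 0.5   -0.373]]
tweez [[0.419 0.101]]
glasses [[0.748 0.156]]
case [[0.819 0.325]]
shelfpost [[ 0.679 -0.139]]
shelf2 [[ 0.746 -0.558]]
[[-0.966  0.259 -0.   ]
 [ 0.259  0.966 -0.001]
 [ 0.    -0.001 -1.   ]]
```

View pics/crop0.png

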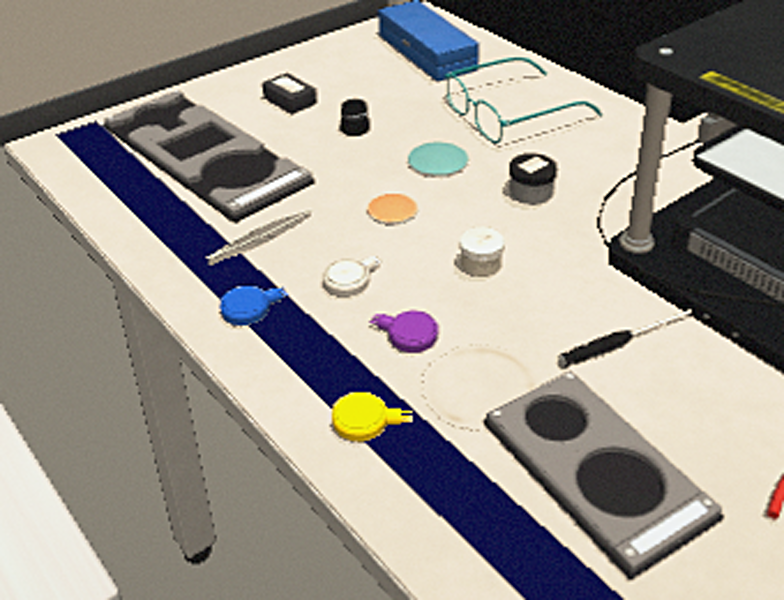

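The crop shows the black-lidded jar at about (0.69, 0.00) and the white jar at (0.57, -0.05). The clock's feet point away from the robot, and both boards have their cards at the -y end. Next I move the wrist camera over the stock.

Request:
carry_out([
  [0.085,-0.023,-0.016,-0.005,0],
  [0.085,-0.023,-0.016,-0.005,0],
  [0.085,-0.023,-0.016,-0.005,0],
  [0.085,-0.023,-0.016,-0.005,0],
  [0.085,-0.023,-0.016,-0.005,0],
  [0.085,-0.023,-0.016,-0.005,0],
  [0.085,-0.023,-0.016,-0.005,0],
  [0.085,-0.023,-0.016,-0.005,0],
  [0.085,-0.023,-0.016,-0.005,0],
  [0.085,-0.023,-0.016,-0.005,0],
])

```text
t: 1.03
tcp_pos: [0.3236, 0.316, 0.2985]
tcp_rot: [-0.0, 0.13, 0.991, -0.0]
ft_force: [0.6, 1.0, -0.0]
opening: 0.085
grip_force: 0.0
```

Request:
carry_out([
  [0.085,-0.023,-0.016,-0.005,0],
  [0.085,-0.023,-0.016,-0.005,0],
  [0.085,-0.023,-0.016,-0.005,0],
  [0.085,-0.023,-0.016,-0.005,0],
  [0.085,-0.023,-0.016,-0.005,0],
  [0.085,-0.023,-0.016,-0.005,0],
  [0.085,-0.023,-0.016,-0.005,0],
  [0.085,-0.023,-0.016,-0.005,0],
  [0.085,0,0,0,0],
  [0.085,0,0,0,0],
])

```text
t: 1.87
tcp_pos: [0.4683, 0.145, 0.3381]
tcp_rot: [-0.0, 0.132, 0.991, 0.0]
ft_force: [0.4, 0.5, -0.0]
opening: 0.0849
grip_force: 0.0
```

```bash
python3 - <<'E'
from h import *
c=cam("wrist"); save("w1",c["frame"]); s=state(); print(s["t"],s["tcp_pos"],s["joints"])
import pickle; pickle.dump(c,open("w1.pkl","wb"))
E
```

```text
1.9167 [0.46749302 0.14568284 0.33791223] [ 1.50991370e-01  1.67836859e-01 -1.72366164e-01  1.23160979e+00
  3.69241309e-04  4.13966701e-01]
```

View pics/w1.png

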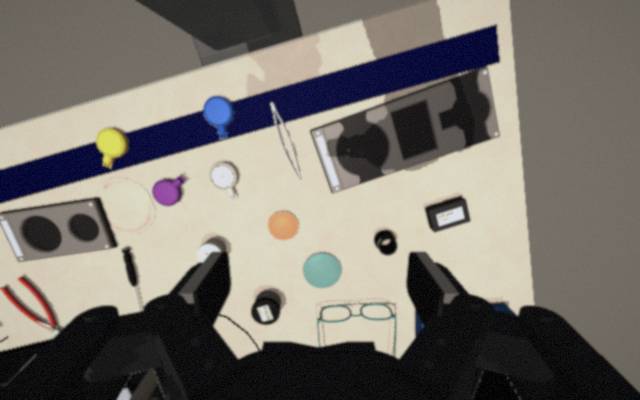

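The wrist view shows everything: edging board (405,130), fitting board (55,230), clock (223,176) with feet down-right, orange lens (284,225), teal lens (322,270), loupe (386,242), rest (447,214), black jar (266,305), and white jar (208,252) partly hidden.

```bash
python3 - <<'E'
from h import *
import pickle; c=pickle.load(open("w1.pkl","rb")); f=c["frame"]
hsv=cv2.cvtColor(f,cv2.COLOR_RGB2HSV)
for n,p in dict(bench=(330,215),shadow=(400,165),deckE=(345,170),deckE2=(480,130),deckF=(60,210),card=(325,160),wellF=(40,232),jarB=(266,303),white=(223,174),whj=(205,250)).items(): print(n,f[p[1],p[0]],hsv[p[1],p[0]])
def blobs(m,z,roi,name,amin=80):
    mm=np.zeros_like(m); x0,y0,x1,y1=roi; mm[y0:y1,x0:x1]=m[y0:y1,x0:x1]
    for k in cv2.findContours(mm,cv2.RETR_EXTERNAL,cv2.CHAIN_APPROX_NONE)[0]:
        if cv2.contourArea(k)<amin: continue
        P=onplane(c,k.reshape(-1,2),z)*1000
        (cx,cy),(w,h),a=cv2.minAreaRect(P.astype(np.float32)); print(name,"rect",round(cx,1),round(cy,1),round(w,1),round(h,1),round(a,1), "ctr",P.mean(0).round(1))
H,S,V=[hsv[...,i].astype(int) for i in range(3)]
u=lambda b:(b*255).astype(np.uint8)
blobs(u((H>70)&(H<95)&(S>60)),.002,(290,240,355,300),"teal")
blobs(u((H<20)&(S>100)&(V>120)),.002,(262,205,305,245),"orange")
blobs(u(V<80),.0,(370,225,400,260),"loupe")
blobs(u(V<80),.022,(420,190,475,235),"rest")
blobs(u((V>190)&(S<60)),.022,(420,190,475,235),"restlabel",20)
blobs(u(V<80),.034,(245,285,285,325),"jarB")
blobs(u((S<30)&(V>150)),.013,(205,155,245,200),"clock")
blobs(u((S<30)&(V>150)),.03,(190,235,225,265),"jarW")
bd=u((V<125)&~((H>100)&(H<130)&(S>120)))
bd=cv2.morphologyEx(bd,cv2.MORPH_OPEN,np.ones((3,3)))
blobs(bd,.014,(300,62,505,200),"edge",500)
blobs(bd,.014,(0,190,116,265),"fit",500)
dk=u(V<70)
blobs(dk,.014,(0,205,104,255),"fwell",100)
save("mask",np.dstack([bd,dk,u((S<30)&(V>150))]))
E
```

```text
bench [219 213 190] [ 24  34 219]
shadow [99 91 87] [10 31 99]
deckE [128 119 113] [ 12  30 128]
deckE2 [34 28 31] [165  45  34]
deckF [135 126 118] [ 14  32 135]
card [220 222 228] [113   9 228]
wellF [33 30 30] [ 0 23 33]
jarB [41 39 38] [10 19 41]
white [219 220 221] [105   2 221]
whj [220 223 227] [107   8 227]
teal rect 647.6 104.4 58.3 57.1 74.8 ctr [647.1 104.3]
orange rect 551.6 64.0 46.0 45.2 74.8 ctr [551.4  63.9]
loupe rect 625.9 219.1 33.3 41.0 78.9 ctr [625.3 220. ]
rest rect 593.2 318.6 42.8 59.6 4.2 ctr [593.2 319.1]
restlabel rect 591.7 319.7 91.7 71.4 74.8 ctr [591.2 318.9]
jarB rect 671.6 1.2 44.6 63.3 66.6 ctr [672.6   2.3]
clock rect 455.7 -1.7 39.9 56.3 75.5 ctr [459.1  -0.9]
jarW rect 551.6 -61.3 24.2 42.0 17.5 ctr [552.7 -60.4]
edge rect 454.1 287.4 107.2 241.3 4.4 ctr [449.6 292.9]
fit rect 460.2 -311.4 66.3 67.3 61.6 ctr [ 459.8 -311.8]
fit rect 468.4 -241.3 51.7 49.2 74.7 ctr [ 468.2 -241.2]
fit rect 461.1 -277.4 162.0 85.1 83.4 ctr [ 439.  -252.5]
fwell rect 459.5 -310.4 59.3 58.3 74.7 ctr [ 459.6 -310.5]
fwell rect 467.8 -240.1 44.9 42.5 21.0 ctr [ 467.7 -240.3]
```

View pics/mask.png

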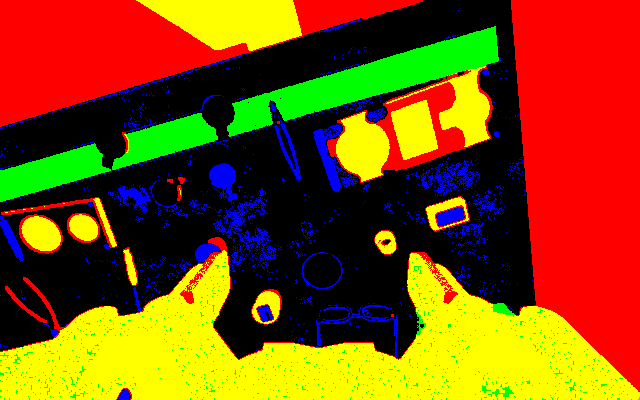

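The teal lens is the larger one and the fitting-board wells are clear. I still need to compare jar sizes and fix the edging wells.

```bash
python3 - <<'E'
from h import *
import pickle; c=pickle.load(open("w1.pkl","rb")); f=c["frame"]
V=f.max(2).astype(int)
m=((V<62)*255).astype(np.uint8); mm=np.zeros_like(m); mm[62:200,300:505]=m[62:200,300:505]
mm=cv2.morphologyEx(mm,cv2.MORPH_OPEN,cv2.getStructuringElement(cv2.MORPH_ELLIPSE,(21,21)))
for k in cv2.findContours(mm,cv2.RETR_EXTERNAL,cv2.CHAIN_APPROX_NONE)[0]:
    P=onplane(c,k.reshape(-1,2),.014)*1000; print("edgewell",[np.round(t,1) for t in cv2.minAreaRect(P.astype(np.float32))])
for n,ctr in (("scene",((371,186),(348,218))),("side",((363,184),(342,212)))):
    g=optics.read_camera(n); 
    c=cam(n); f=c["frame"]; 
    for p,lab in zip(ctr,("black","white")):
        x,y=p; roi=f[y-16:y+17,x-18:x+19].astype(int)
        bg=np.median(roi.reshape(-1,3),0)
        sat=roi.max(2)-roi.min(2)
        m=((sat<17)|(roi.max(2)<100)).astype(np.uint8)*255
        m=cv2.morphologyEx(m,cv2.MORPH_OPEN,np.ones((3,3)))
        k=max(cv2.findContours(m,cv2.RETR_EXTERNAL,cv2.CHAIN_APPROX_NONE)[0],key=cv2.contourArea).reshape(-1,2)
        l,r=k[k[:,0].argmin()],k[k[:,0].argmax()]
        d=onplane(c,np.array([l+[x-18,y-16],r+[x-18,y-16]]),.025); print(n,lab,l,r,np.linalg.norm(d[1]-d[0]).round(4),d.mean(0).round(3))
a=cam("scene")["frame"][165:245,320:400]; b=cam("side")["frame"][165:245,310:390]
save("jars",cv2.resize(np.hstack([a,b]),(800,400),interpolation=cv2.INTER_NEAREST))
E
```

```text
edgewell [array([469.9, 219.3]), array([77.1, 72.8]), np.float64(14.7)]
edgewell [array([457. , 293.7]), array([71.9, 52.3]), np.float64(3.4)]
edgewell [array([448.8, 373. ]), array([58.6, 91.7]), np.float64(75.8)]
scene black [ 8 10] [27 16] 0.0499 [ 0.684 -0.002]
scene white [10 10] [27 14] 0.0382 [ 0.562 -0.058]
side black [ 9 19] [25 17] 0.0476 [ 0.67  -0.017]
side white [11 11] [25 15] 0.0411 [ 0.561 -0.06 ]
```

View pics/jars.png

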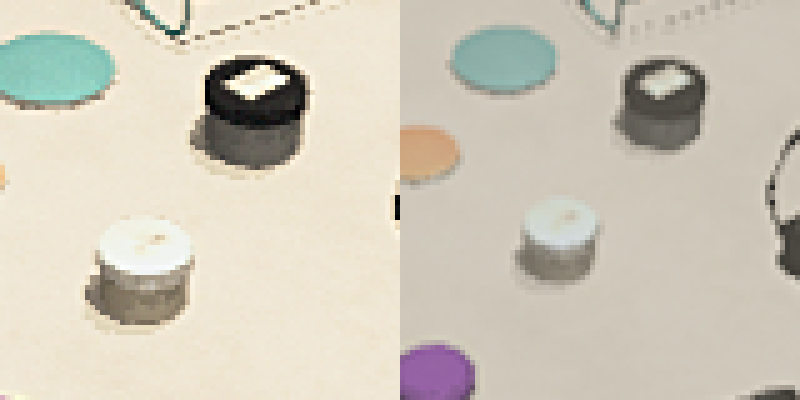

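The black jar's lid measures about 50 mm, so it is the larger; the white one is about 42 mm. I'll take a closer look at the edging board and the rest.

Request:
carry_out([
  [0.085,-0.005,0.025,0.006,0],
  [0.085,-0.005,0.025,0.006,0],
  [0.085,-0.005,0.025,0.006,0],
  [0.085,-0.005,0.025,0.006,0],
  [0.085,-0.005,0.025,0.006,0],
  [0.085,-0.005,0.025,0.006,0],
  [0.085,-0.005,0.025,0.006,0],
  [0.085,0,0,0,0],
  [0.085,0,0,0,0],
  [0.085,0,0,0,0],
])

```text
t: 3.05
tcp_pos: [0.5462, 0.3059, 0.2961]
tcp_rot: [-0.0, 0.13, 0.991, -0.0]
ft_force: [-0.3, -0.1, 0.3]
opening: 0.0852
grip_force: 0.0
```

```bash
python3 - <<'E'
from h import *
import pickle
c=cam("wrist"); f=c["frame"]; save("w2",f); pickle.dump(c,open("w2.pkl","wb")); s=state(); print(s["t"],s["tcp_pos"])
V=f.max(2).astype(int)
m=((V<62)*255).astype(np.uint8)
print([np.round(proj(c,[x,y,.014]),0) for x,y in ((.47,.22),(.457,.294),(.445,.375),(.593,.319))])
E
```

```text
3.1 [0.54629286 0.30552837 0.29659978]
[array([[240., 131.]]), array([[291., 105.]]), array([[350.,  78.]]), array([[335., 199.]])]
```

View pics/w2.png

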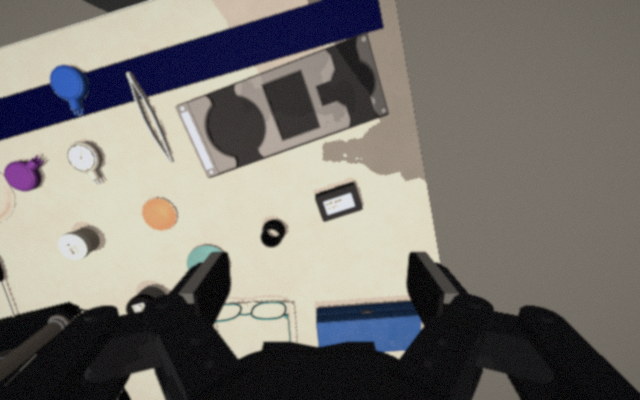

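Close view: board corners near (178,105), (211,177), (388,112), (368,34). Round well (235,128), rectangle (291,104), keyhole dial (352,75), rest (339,202), loupe (273,233).

```bash
python3 - <<'E'
from h import *
import pickle; c=pickle.load(open("w2.pkl","rb")); f=c["frame"]
V=f.max(2).astype(int)
C=onplane(c,[(178,105),(211,177),(388,112),(368,34)],.012)*1000
print(C.round(1), C.mean(0).round(1)); e=(C[2]+C[3]-C[0]-C[1])/2; print(np.linalg.norm(e), np.degrees(np.arctan2(-e[0],e[1])))
def bl(m,roi,z,k=0,amin=150):
    m=(m*255).astype(np.uint8); mm=np.zeros_like(m); x0,y0,x1,y1=roi; mm[y0:y1,x0:x1]=m[y0:y1,x0:x1]
    if k: mm=cv2.morphologyEx(mm,cv2.MORPH_OPEN,cv2.getStructuringElement(cv2.MORPH_ELLIPSE,(k,k)))
    for q in cv2.findContours(mm,cv2.RETR_EXTERNAL,cv2.CHAIN_APPROX_NONE)[0]:
        if cv2.contourArea(q)<amin: continue
        P=(onplane(c,q.reshape(-1,2),z)*1000).astype(np.float32); print(roi,[np.round(t,1) for t in cv2.minAreaRect(P)],np.round(cv2.minEnclosingCircle(P)[0],1))
bl(V<70,(262,65,320,142),.014,7)
bl(V<70,(200,90,268,168),.014,31)
bl(V<70,(318,35,390,118),.014,31)
bl(V<75,(312,178,366,226),.022,5); bl(V<75,(312,178,366,226),.0,5)
bl(V<75,(255,212,292,252),.032,5); bl(V<75,(255,212,292,252),.0,5)
E
```

```text
[[418.8 153.1]
 [518.9 160.6]
 [497.5 414.1]
 [401.9 408.4]] [459.2 284. ]
255.1113779242901 4.297440726979873
(262, 65, 320, 142) [array([457.5, 294.1]), array([70.5, 50.6]), np.float64(4.6)] [457.  294.2]
(200, 90, 268, 168) [array([463.6, 215.7]), array([74.9, 74.6]), np.float64(49.0)] [463.8 215.5]
(318, 35, 390, 118) [array([451.3, 378.1]), array([54.5, 54.3]), np.float64(49.9)] [451.  377.5]
(312, 178, 366, 226) [array([581.9, 321.8]), array([15.1, 55.8]), np.float64(0.0)] [584.5 321.8]
(312, 178, 366, 226) [array([587.6, 321.7]), array([15.9, 58.9]), np.float64(0.0)] [590.3 321.7]
(255, 212, 292, 252) [array([613.2, 222.8]), array([29.1, 39.5]), np.float64(46.6)] [612.7 222.3]
(255, 212, 292, 252) [array([624.3, 214.3]), array([31.5, 42.7]), np.float64(46.6)] [623.7 213.8]
```

Wells are consistent: round (463.7, 215.6), rectangle (457.3, 294.2), dial (451.2, 377.8), yaw 4.4°. Now for the rest.

Request:
carry_out([
  [0.085,-0.0205,0.013,0,0],
  [0.085,-0.0205,0.013,0,0],
  [0.085,0,0,0.02,0.12],
  [0.085,0,0,0.02,0.12],
  [0.085,0,0,0.02,0.12],
  [0.085,0,0,0.02,0.12],
  [0.085,0,0,0.02,0.12],
  [0.085,0,0,0.02,0.12],
  [0.085,0,0,0.02,0.12],
  [0.085,0,0,0.02,0.12],
])

```text
t: 3.93
tcp_pos: [0.5932, 0.3194, 0.1366]
tcp_rot: [0.0, 0.577, 0.817, 0.0]
ft_force: [0.6, -0.3, 0.3]
opening: 0.085
grip_force: 0.0
```

Request:
carry_out([
  [0.085,0,0,0.01,0.12],
  [0.085,0,0,0.01,0.12],
  [0.085,0,0,0.01,0.04],
  [0.085,0,0,0,0],
  [0.085,0,0,0,0],
  [0.085,0,0,0,0],
  [0.085,0,0,0,0],
  [0.085,0,0,0,0],
  [0.085,0,0,0,0],
  [0.085,0,0,0,0],
])

```text
t: 4.77
tcp_pos: [0.5933, 0.3205, 0.1067]
tcp_rot: [0.0, 0.682, 0.731, 0.0]
ft_force: [-0.3, 0.2, -0.3]
opening: 0.0853
grip_force: 0.0
```

```bash
cat >> h.py <<'E'
def go(x,y,z,yaw):  # mm, deg of tool y; prints tool shift (m) and roll
    s=state(); M=q2R(s["tcp_rot"]); a=np.degrees(np.arctan2(M[1,1],M[0,1])); p=s["tcp_pos"]*1000
    d=M.T@(np.array([x,y,z])-p)
    r=(a-yaw+90)%180-90
    print("t %.2f tcp"%s["t"],p.round(1),"yaw %.1f"%a,"j6 %.2f"%s["joints"][5],"shift(tool) mm",d.round(1),"roll rad %.3f"%np.radians(r),"dist %.0f"%np.linalg.norm(d))
E
python3 - <<'E'
from h import *
c=cam("wrist"); f=c["frame"]; save("w3",f); go(592.5,319.5,28,4.4)
V=f.max(2).astype(int); print(proj(c,[[.5925,.3195,.022]]))
E
```

```text
t 4.82 tcp [593.2 320.5 106.6] yaw 4.0 j6 1.89 shift(tool) mm [-1.  -0.8 78.6] roll rad -0.008 dist 79
[[316.5754577  218.19550178]]
```

View pics/w3.png

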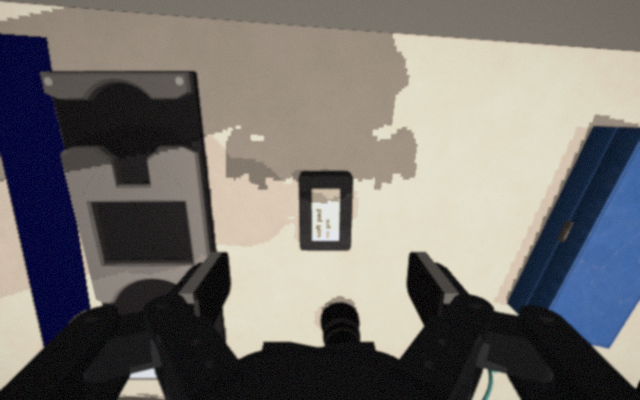

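The rest's top face is centred near (326,207), aligned with the tool and right of my estimate. I'll measure its centre.

```bash
python3 - <<'E'
from h import *
c=cam("wrist"); f=c["frame"]; V=f.max(2).astype(int)
m=np.zeros(V.shape,np.uint8); m[165:256,290:362]=(V[165:256,290:362]<75)*255
k=np.vstack(cv2.findContours(m,cv2.RETR_EXTERNAL,cv2.CHAIN_APPROX_NONE)[0]).reshape(-1,2)
r=cv2.minAreaRect(k.astype(np.float32)); print(r)
print(onplane(c,[(300,172),(352,172),(352,240),(300,240),(326,206),(326,250),(300,250),(352,250)],.022).round(4)*1000, onplane(c,[(300,250),(352,250)],0)*1000)
E
```

```text
((325.0, 210.0), (78.0, 52.0), 90.0)
[[578.4 353.1]
 [615.  355.6]
 [620.2 304. ]
 [581.1 301.3]
 [598.6 329.4]
 [601.3 294.5]
 [581.5 293.1]
 [621.  295.8]] [[580.80319596 282.7105018 ]
 [624.42715108 285.70424614]]
```

Request:
carry_out([
  [0.085,0.0025,0.007,0,0],
  [0.085,0,0,0.02,0],
  [0.085,0,0,0.02,0],
  [0.085,0,0,0.02,0],
  [0.085,0,0,0.012,0],
  [0.085,0,0,0.007,0],
  [0.03,0,0,0,0],
  [0.03,0,0,0,0],
  [0.03,0,0,0,0],
  [0.03,0,0,0,0],
])

```text
t: 5.7
tcp_pos: [0.601, 0.3239, 0.0289]
tcp_rot: [0.0, 0.682, 0.731, 0.001]
ft_force: [-5.5, -1.7, 43.3]
opening: 0.038
grip_force: 53.3
```

Request:
carry_out([
  [0.03,0,0,0,0],
  [0.03,0,0,0,0],
  [0.03,0,0,-0.01,0],
  [0.03,0,0,-0.02,0],
  [0.03,0,0,-0.02,0],
  [0.03,0,0,-0.02,0],
  [0.03,0,0,0,0],
  [0.03,0,0,0,0],
  [0.03,0,0,0,0],
  [0.03,0,0,0,0],
])

```text
t: 6.53
tcp_pos: [0.5989, 0.323, 0.096]
tcp_rot: [-0.0, 0.682, 0.731, -0.001]
ft_force: [-0.0, -0.1, -0.6]
opening: 0.038
grip_force: 60.2
```

```bash
python3 - <<'E'
from h import *
c=cam("wrist"); f=c["frame"]; save("w4",f); go(457.3,294.2,34,94.4)
E
```

```text
t 6.58 tcp [598.9 323.   95.8] yaw 4.0 j6 1.89 shift(tool) mm [ -18.9 -143.1   62.2] roll rad 1.563 dist 157
```

View pics/w4.png

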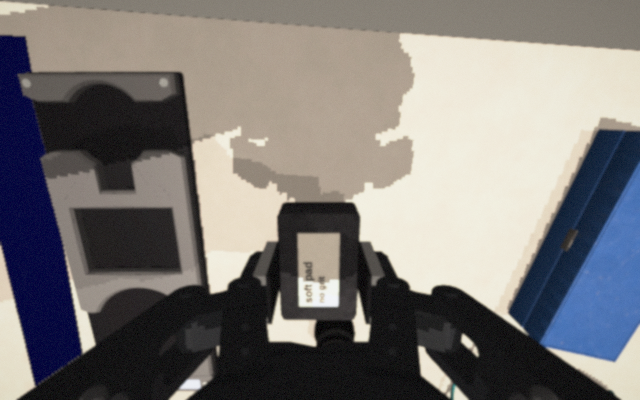

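Rest held, centred (label centre (319,269)). Move it over the rectangular well.

Request:
carry_out([
  [0.03,-0.0038,-0.0286,0,0],
  [0.03,-0.0038,-0.0286,0,0],
  [0.03,-0.0038,-0.0286,0,0],
  [0.03,-0.0038,-0.0286,0,0],
  [0.03,-0.0038,-0.0286,0,0],
  [0.03,0,0,0,-0.12],
  [0.03,0,0,0,-0.12],
  [0.03,0,0,0,-0.12],
  [0.03,0,0,0,-0.12],
  [0.03,0,0,0,-0.12],
])

```text
t: 7.42
tcp_pos: [0.4579, 0.2943, 0.0965]
tcp_rot: [-0.001, 0.433, 0.901, -0.001]
ft_force: [-0.2, -1.0, -0.2]
opening: 0.0383
grip_force: 60.3
```

Request:
carry_out([
  [0.03,0,0,0,-0.12],
  [0.03,0,0,0,-0.12],
  [0.03,0,0,0,-0.12],
  [0.03,0,0,0,-0.12],
  [0.03,0,0,0,-0.12],
  [0.03,0,0,0,-0.12],
  [0.03,0,0,0,-0.12],
  [0.03,0,0,0,-0.12],
  [0.03,0,0,0,-0.018],
  [0.03,0,0,0,0],
])

```text
t: 8.25
tcp_pos: [0.4581, 0.2944, 0.0966]
tcp_rot: [-0.001, -0.037, 0.999, -0.0]
ft_force: [-0.1, 0.1, 0.3]
opening: 0.038
grip_force: 60.3
```

```bash
python3 - <<'E'
from h import *
c=cam("wrist"); f=c["frame"]; save("w5",f); go(457.3,294.2,36,94.4)
E
```

```text
t 8.30 tcp [458.2 294.4  96.7] yaw 94.2 j6 0.36 shift(tool) mm [ 0.8 -0.1 60.7] roll rad -0.003 dist 61
```

View pics/w5.png

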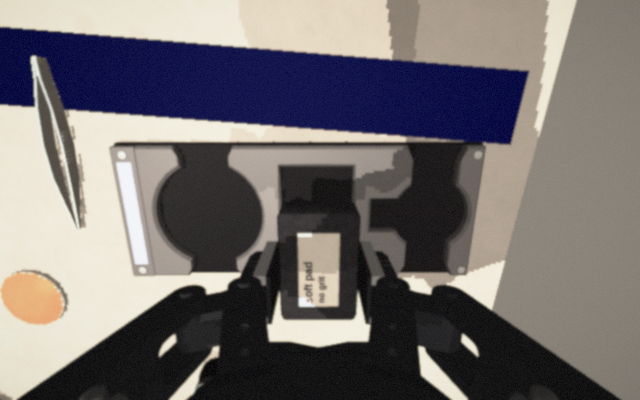

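The rest hangs aligned over the rectangular well (columns 279–355 against the rest's 279–358). Quick check of the wells from this nearer view.

```bash
python3 - <<'E'
from h import *
c=cam("wrist"); f=c["frame"]; V=f.max(2).astype(int)
print(onplane(c,[(279,165),(355,165),(155,205),(262,205),(466,205),(135,150),(478,150),(465,272)],.014).round(4)*1000)
m=((V<62)*255).astype(np.uint8)
for roi in ((140,140,275,275),(360,140,490,275)):
    mm=np.zeros_like(m); x0,y0,x1,y1=roi; mm[y0:y1,x0:x1]=m[y0:y1,x0:x1]
    mm=cv2.morphologyEx(mm,cv2.MORPH_OPEN,cv2.getStructuringElement(cv2.MORPH_ELLIPSE,(61,61)))
    for q in cv2.findContours(mm,cv2.RETR_EXTERNAL,cv2.CHAIN_APPROX_NONE)[0]:
        P=(onplane(c,q.reshape(-1,2),.014)*1000).astype(np.float32); print(roi,[np.round(t,1) for t in cv2.minAreaRect(P)],cv2.minEnclosingCircle(P))
E
```

```text
[[422.9 265.6]
 [419.  318.2]
 [458.4 177.6]
 [452.8 254.4]
 [442.  401.1]
 [419.8 167. ]
 [402.7 401.1]
 [495.3 411.6]]
(140, 140, 275, 275) [array([462.3, 216.2]), array([74.3, 73.9]), np.float64(46.0)] ((462.3115234375, 216.30291748046875), 41.244873046875)
(360, 140, 490, 275) [array([450.8, 376.1]), array([52.6, 53.5]), np.float64(52.5)] ((450.5701904296875, 376.1886291503906), 28.737096786499023)
```

Request:
carry_out([
  [0.03,0.001,0,0.02,0],
  [0.03,0,0,0.02,0],
  [0.03,0,0,0.01,0],
  [0.03,0,0,0.006,0],
  [0.03,0,0,0.004,0],
  [0.03,0,0,0,0],
  [0.03,0,0,0,0],
  [0.05,0,0,0,0],
  [0.06,0,0,0,0],
  [0.06,0,0,0,0],
])

```text
t: 9.18
tcp_pos: [0.4581, 0.2947, 0.0379]
tcp_rot: [0.001, -0.038, 0.999, 0.0]
ft_force: [-0.3, 0.3, 1.1]
opening: 0.0598
grip_force: 0.0
```

Request:
carry_out([
  [0.06,0,0,-0.005,0],
  [0.07,0,0,-0.01,0],
  [0.085,0,0,-0.02,0],
  [0.085,0,0,-0.03,0],
  [0.085,0,0,-0.03,0],
  [0.085,0,0,-0.03,0],
  [0.085,0,0,-0.03,0],
  [0.085,0,0,0,0],
  [0.085,0,0,0,0],
  [0.085,0,0,0,0],
])

```text
t: 10.02
tcp_pos: [0.4574, 0.2944, 0.1927]
tcp_rot: [0.0, -0.038, 0.999, 0.0]
ft_force: [-0.2, 0.4, -0.0]
opening: 0.0853
grip_force: 0.0
```

```bash
python3 - <<'E'
from h import *
c=cam("wrist"); f=c["frame"]; save("w6",f); go(450,5,150,90)
E
```

```text
t 10.07 tcp [456.9 294.2 191.8] yaw 94.4 j6 0.36 shift(tool) mm [  28.9 -287.8   42. ] roll rad 0.076 dist 292
```

View pics/w6.png

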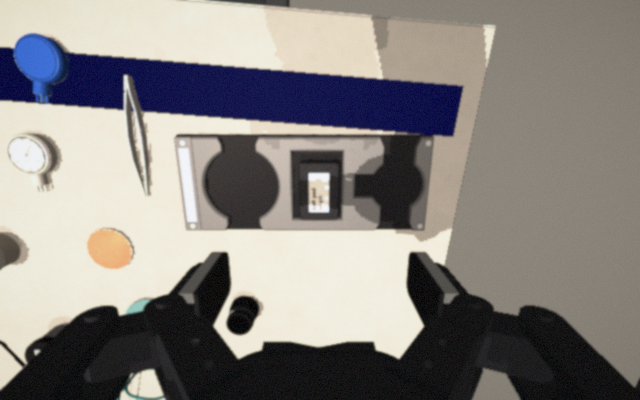

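The rest is seated in its well, label at (319,192). The clock dial is at (33,155) with its feet toward (45,188). I'll measure the clock and check the rest.

```bash
cat >> h.py <<'E'
def contours(c,mask,roi,k=0,amin=60):
    m=mask.astype(np.uint8)*255; mm=np.zeros_like(m); x0,y0,x1,y1=roi; mm[y0:y1,x0:x1]=m[y0:y1,x0:x1]
    if k: mm=cv2.morphologyEx(mm,cv2.MORPH_OPEN,cv2.getStructuringElement(cv2.MORPH_ELLIPSE,(k,k)))
    q=[k.reshape(-1,2) for k in cv2.findContours(mm,cv2.RETR_EXTERNAL,cv2.CHAIN_APPROX_NONE)[0] if cv2.contourArea(k)>amin]
    return sorted(q,key=lambda a:-cv2.contourArea(a))
def near(xy,r,c,z=0.0):  # roi box in pixels around a world point (mm)
    P=proj(c,[[(xy[0]+a)/1000,(xy[1]+b)/1000,z] for a in(-r,r) for b in (-r,r)]); l=P.min(0).clip(0).astype(int); h=P.max(0).astype(int); return (l[0],l[1],min(h[0],640),min(h[1],400))
E
python3 - <<'E'
from h import *
c=cam("wrist"); f=c["frame"]; hs=cv2.cvtColor(f,cv2.COLOR_RGB2HSV).astype(int); S,V=hs[...,1],hs[...,2]
print("label",onplane(c,[(319,192)],.028)*1000, "wellrect",onplane(c,[(291,150),(343,150),(343,218),(291,218)],.014).mean(0)*1000)
roi=(2,128,62,200); print(f[155,33],f[188,45],f[180,70])
m=(S<22)&(V>110)
full=contours(c,m,roi); dial=contours(c,m,roi,15)
for q in full[:2]: print("full",onplane(c,q,.011).mean(0)*1000,[np.round(t,1) for t in cv2.minAreaRect((onplane(c,q,.011)*1000).astype(np.float32))])
D=(onplane(c,dial[0],.013)*1000).astype(np.float32); print("dial",cv2.minEnclosingCircle(D))
print("feet",onplane(c,[(46,189)],.006)*1000)
E
```

```text
label [[459.25433406 296.23292677]] wellrect [455.60458583 293.91558048]
[240 241 245] [217 213 201] [239 233 218]
full [479.13660059  -1.34140319] [array([478.1,  -1.6]), array([65.3, 36.1]), np.float64(89.4)]
full [448.0162619    0.77023728] [array([4.486e+02, 2.000e-01]), array([37.9, 34.8]), np.float64(81.3)]
dial ((447.3436584472656, 2.8226377964019775), 18.537860870361328)
feet [[483.44747377   7.99603308]]
```

Request:
carry_out([
  [0.085,0.003,-0.0363,0.01,0],
  [0.085,0.003,-0.0363,0.01,0],
  [0.085,0.003,-0.0363,0.01,0],
  [0.085,0.003,-0.0363,0.01,0],
  [0.085,0.003,-0.0363,0.01,0],
  [0.085,0.003,-0.0363,0.01,0],
  [0.085,0.003,-0.0363,0.01,0],
  [0.085,0.003,-0.0363,0.01,0],
  [0.085,0,0,0,-0.075],
  [0.085,0,0,0,-0.075],
])

```text
t: 10.95
tcp_pos: [0.4542, 0.0011, 0.1105]
tcp_rot: [-0.002, -0.112, 0.994, 0.001]
ft_force: [0.1, 0.9, 0.0]
opening: 0.0848
grip_force: 0.0
```

Request:
carry_out([
  [0.085,0,0,0,0],
  [0.085,0,0,0,0],
  [0.085,0,0,0,0],
  [0.085,0,0,0,0],
  [0.085,0,0,0,0],
  [0.085,0,0,0,0],
  [0.085,0,0,0,0],
  [0.085,0,0,0,0],
  [0.085,0,0,0,0],
  [0.085,0,0,0,0],
])

```text
t: 11.78
tcp_pos: [0.4558, 0.0032, 0.1123]
tcp_rot: [0.0, -0.113, 0.994, -0.0]
ft_force: [0.4, 0.1, 0.7]
opening: 0.0848
grip_force: 0.0
```

```bash
python3 - <<'E'
from h import *
c=cam("wrist"); f=c["frame"]; go(449,1,19,103); save("w7",f)
g=cv2.cvtColor(f,cv2.COLOR_RGB2HSV).astype(int)
r=near((449,1),50,c,.01); print(r)
m=(g[...,1]<22)
for q in contours(c,m,r,3)[:2]:
    P=(onplane(c,q,.012)*1000).astype(np.float32); print([np.round(t,1) for t in cv2.minAreaRect(P)],P.mean(0))
    i=np.linalg.norm(P-[449,1],axis=1).argmax(); print(q[i],P[i])
for q in contours(c,m,r,31)[:1]:
    P=(onplane(c,q,.012)*1000).astype(np.float32); print(cv2.minEnclosingCircle(P))
E
```

```text
t 11.83 tcp [455.8   3.1 112.3] yaw 103.0 j6 -0.38 shift(tool) mm [ 7.1 -0.6 93.3] roll rad -0.001 dist 94
(np.int64(243), np.int64(119), np.int64(395), np.int64(267))
[array([467.1,  -3.6]), array([ 81.4, 104.5]), np.float64(12.9)] [482.4235   -15.992719]
[244 266] [518.26556 -44.68716]
[array([440.8,  -3.9]), array([22.5, 34.9]), np.float64(22.0)] [442.05188   -4.299274]
[297 179] [436.26843  -16.816666]
```

View pics/w7.png

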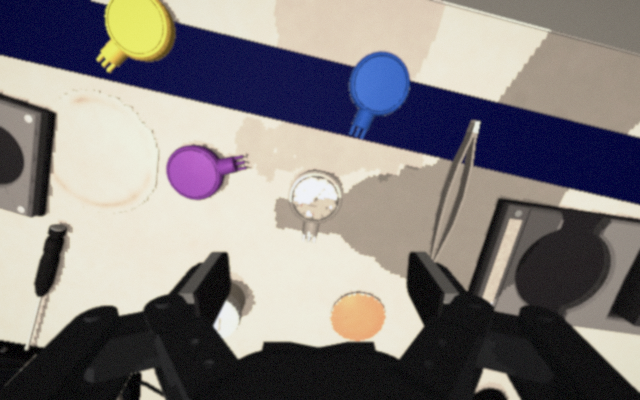

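The white clock's dial is centred at about (317,196) with feet ending at (312,240). It is turned about 6° from the tool, with the purple look-alike's feet at (248,160) off to the side.

```bash
python3 - <<'E'
from h import *
c=cam("wrist"); D=onplane(c,[(317,196),(292,196),(342,196)],.010)*1000; F=onplane(c,[(312,239)],.006)*1000
print(D,F,np.degrees(np.arctan2(*(F[0]-D[0])[::-1])),np.linalg.norm(F[0]-D[0])); print(onplane(c,[(248,160)],.005)*1000)
go(D[0][0],D[0][1],19,96.5)
E
```

```text
[[446.49171821   1.14860159]
 [450.870996   -17.92805918]
 [442.11242367  20.22681939]] [[484.52608291   5.55932891]] 6.614866510617691 38.28925977137162
[[431.65494891 -56.97745629]]
t 11.88 tcp [455.8   3.1 112.3] yaw 103.0 j6 -0.38 shift(tool) mm [ 9.5  0.2 93.3] roll rad 0.113 dist 94
```

Request:
carry_out([
  [0.065,0.0095,0,0.01,0],
  [0.065,0,0,0.02,0.113],
  [0.065,0,0,0.02,0],
  [0.065,0,0,0.02,0],
  [0.065,0,0,0.012,0],
  [0.065,0,0,0.007,0],
  [0.065,0,0,0.003,0],
  [0.065,0,0,0,0],
  [0.03,0,0,0,0],
  [0.03,0,0,0,0],
])

```text
t: 12.72
tcp_pos: [0.4473, 0.0007, 0.0211]
tcp_rot: [0.001, -0.057, 0.998, -0.0]
ft_force: [-1.6, 1.8, 16.8]
opening: 0.042
grip_force: 16.2
```

Request:
carry_out([
  [0.03,0,0,0,0],
  [0.03,0,0,0,0],
  [0.03,0,0,0,0],
  [0.03,0,0,-0.005,0],
  [0.03,0,0,-0.015,0],
  [0.03,0,0,-0.02,0],
  [0.03,0,0,-0.02,0],
  [0.03,0,0,-0.02,0],
  [0.03,0,0,-0.01,0],
  [0.03,0,0,0,0],
])

```text
t: 13.55
tcp_pos: [0.4484, 0.0008, 0.1131]
tcp_rot: [0.003, -0.057, 0.998, -0.001]
ft_force: [0.7, -0.2, -1.8]
opening: 0.0397
grip_force: 60.6
```

```bash
python3 - <<'E'
from h import *
c=cam("wrist"); f=c["frame"]; save("w8",f); go(451,377,27,184.4)
m=f.min(2)>205; 
for q in contours(c,m,(240,200,400,340),0,100)[:3]: print(cv2.boundingRect(q),cv2.contourArea(q),cv2.minEnclosingCircle(q))
E
```

```text
t 13.60 tcp [447.7   0.9 111.7] yaw 96.5 j6 -0.28 shift(tool) mm [-45.6 373.4  84.6] roll rad -1.534 dist 386
(267, 281, 92, 59) 3185.5 ((313.0, 311.2631530761719), 52.01290512084961)
(240, 200, 57, 69) 2307.5 ((266.0, 234.0), 42.80196762084961)
```

The clock is held. The feet have to turn to the board's -y, so the roll is +1.607.

Request:
carry_out([
  [0.03,-0.0045,0.0373,0,0],
  [0.03,-0.0045,0.0373,0,0],
  [0.03,-0.0045,0.0373,0,0],
  [0.03,-0.0045,0.0373,0,0],
  [0.03,-0.0045,0.0373,0,0],
  [0.03,-0.0045,0.0373,0,0],
  [0.03,-0.0045,0.0373,0,0],
  [0.03,-0.0045,0.0373,0,0],
  [0.03,-0.0045,0.0373,0,0],
  [0.03,-0.0045,0.0373,0,0],
])

```text
t: 14.43
tcp_pos: [0.448, 0.3782, 0.109]
tcp_rot: [-0.001, -0.057, 0.998, -0.001]
ft_force: [0.9, -0.2, -1.1]
opening: 0.0398
grip_force: 60.8
```

Request:
carry_out([
  [0.03,0,0,0,0.12],
  [0.03,0,0,0,0.12],
  [0.03,0,0,0,0.12],
  [0.03,0,0,0,0.12],
  [0.03,0,0,0,0.12],
  [0.03,0,0,0,0.12],
  [0.03,0,0,0,0.12],
  [0.03,0,0,0,0.12],
  [0.03,0,0,0,0.12],
  [0.03,0,0,0,0.12],
])

```text
t: 15.27
tcp_pos: [0.4483, 0.3762, 0.1089]
tcp_rot: [-0.001, 0.52, 0.854, -0.001]
ft_force: [-0.5, -0.7, -1.4]
opening: 0.0396
grip_force: 60.9
```

Request:
carry_out([
  [0.03,0,0,0,0.12],
  [0.03,0,0,0,0.12],
  [0.03,0,0,0,0.12],
  [0.03,0,0,0,0.047],
  [0.03,0,0,0.02,0],
  [0.03,0,0,0.01,0],
  [0.03,0,0,0,0],
  [0.03,0,0,0,0],
  [0.03,0,0,0,0],
  [0.03,0,0,0,0],
])

```text
t: 16.1
tcp_pos: [0.4495, 0.3769, 0.0808]
tcp_rot: [0.0, 0.679, 0.734, 0.0]
ft_force: [1.2, 0.3, -0.1]
opening: 0.0399
grip_force: 61.0
```

```bash
python3 - <<'E'
from h import *
c=cam("wrist"); f=c["frame"]; save("w9",f); go(451,377,27.5,4.4)
E
```

```text
t 16.15 tcp [449.6 377.   80.9] yaw 4.4 j6 2.07 shift(tool) mm [-0.1  1.4 53.4] roll rad 0.000 dist 53
```

View pics/w9.png

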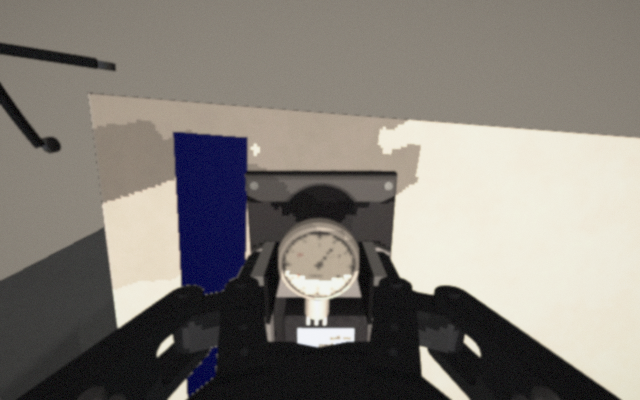

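The clock hangs with its dial at (318,260) and feet at (316,322) along the board's -y, aligned with the keyhole. I'll check the dial position, then lower.

```bash
python3 - <<'E'
from h import *
c=cam("wrist"); print(onplane(c,[(318,260),(316,322)],.071)*1000)
E
```

```text
[[449.49218835 380.15668784]
 [451.18815921 344.14218094]]
```

Request:
carry_out([
  [0.03,-0.0015,0.0015,0.01,0],
  [0.03,0,0,0.015,0],
  [0.03,0,0,0.012,0],
  [0.03,0,0,0.008,0],
  [0.03,0,0,0.005,0],
  [0.03,0,0,0.003,0],
  [0.03,0,0,0,0],
  [0.03,0,0,0,0],
  [0.045,0,0,0,0],
  [0.06,0,0,0,0],
])

```text
t: 17.03
tcp_pos: [0.4512, 0.3757, 0.0275]
tcp_rot: [0.0, 0.679, 0.734, 0.001]
ft_force: [-0.4, 0.9, 0.1]
opening: 0.0556
grip_force: 0.0
```

Request:
carry_out([
  [0.065,0,0,0,0],
  [0.065,0,0,0,0],
  [0.065,0,0,-0.01,0],
  [0.085,0,0,-0.02,0],
  [0.085,0,0,-0.03,0],
  [0.085,0,0,-0.03,0],
  [0.085,0,0,-0.03,0],
  [0.085,0,0,-0.03,0],
  [0.085,0,0,0,0],
  [0.085,0,0,0,0],
])

```text
t: 17.87
tcp_pos: [0.4521, 0.3762, 0.1802]
tcp_rot: [0.001, 0.679, 0.734, 0.003]
ft_force: [-0.6, -0.5, -1.7]
opening: 0.0852
grip_force: 0.0
```

```bash
python3 - <<'E'
from h import *
c=cam("wrist"); f=c["frame"]; g=cv2.cvtColor(f,cv2.COLOR_RGB2HSV).astype(int); go(618.5,218,110,75)
r=near((451,372),36,c,.016); print(r)
for q in contours(c,(f.min(2)>140),r,3)[:3]:
    P=(onplane(c,q,.018)*1000).astype(np.float32); print(cv2.boundingRect(q),cv2.minEnclosingCircle(P),[np.round(t,1) for t in cv2.minAreaRect(P)])
E
```

```text
t 17.92 tcp [451.  375.5 178.3] yaw 4.4 j6 2.06 shift(tool) mm [-170.   154.7   68.4] roll rad -1.232 dist 240
(np.int64(278), np.int64(156), np.int64(355), np.int64(231))
(295, 171, 42, 57) ((450.46441650390625, 367.9397277832031), 29.256380081176758) [array([447.7, 369.4]), array([56.2, 41.4]), np.float64(66.5)]
(278, 206, 26, 25) ((427.0736083984375, 346.4544677734375), 17.08665657043457) [array([427.2, 346.8]), array([25.5, 25.8]), np.float64(3.6)]
(330, 206, 25, 25) ((479.5596618652344, 350.41766357421875), 16.780376434326172) [array([479.4, 350.7]), array([24.5, 25.8]), np.float64(5.0)]
```

The clock is in place: measured centre (450.5, 367.9), target (451.9, 368.8). Now the larger (teal) lens.

Request:
carry_out([
  [0.085,-0.0317,0.0195,0.0064,0],
  [0.085,-0.0317,0.0195,0.0064,0],
  [0.085,-0.0317,0.0195,0.0064,0],
  [0.085,-0.0317,0.0195,0.0064,0],
  [0.085,-0.0317,0.0195,0.0064,0],
  [0.085,-0.0317,0.0195,0.0064,0],
  [0.085,-0.0317,0.0195,0.0064,0],
  [0.085,-0.0317,0.0195,0.0064,0],
  [0.085,-0.0317,0.0195,0.0064,0],
  [0.085,0,0,0,0],
])

```text
t: 18.75
tcp_pos: [0.6497, 0.0981, 0.1164]
tcp_rot: [0.0, 0.682, 0.731, -0.002]
ft_force: [-0.9, 0.3, -0.5]
opening: 0.0852
grip_force: 0.0
```

Request:
carry_out([
  [0.085,0,0,0,0],
  [0.085,0,0,0,0],
  [0.085,0,0,0,0],
  [0.085,0,0,0,0],
  [0.085,0,0,0,0],
  [0.085,0,0,0,0],
  [0.085,0,0,0,0],
  [0.085,0,0,0,0],
  [0.085,0,0,0,0],
  [0.085,0,0,0,0],
])

```text
t: 19.58
tcp_pos: [0.6476, 0.1044, 0.1198]
tcp_rot: [0.0, 0.679, 0.734, 0.0]
ft_force: [0.0, -0.3, -0.4]
opening: 0.0849
grip_force: 0.0
```

```bash
python3 - <<'E'
from h import *
import pickle
w=pickle.load(open("w1.pkl","rb")); print("glasses",onplane(w,[(318,303),(325,320),(345,322),(396,303)],.005)*1000)
c=cam("wrist"); f=c["frame"]; g=cv2.cvtColor(f,cv2.COLOR_RGB2HSV).astype(int); go(647.5,104.3,30,4.4)
r=near((647,104),55,c,.0); print(r)
for t in (25,40,60):
  for q in contours(c,(g[...,0]>60)&(g[...,0]<100)&(g[...,1]>t),r,5)[:2]:
    P=(onplane(c,q,.003)*1000).astype(np.float32); print(t,cv2.boundingRect(q),cv2.minEnclosingCircle(P),[np.round(t,1) for t in cv2.minAreaRect(P)])
E
```

```text
glasses [[706.12974808  81.38603153]
 [743.24379329  84.29060307]
 [756.71575194 117.84125541]
 [742.02740844 213.70875309]]
t 19.63 tcp [647.6 104.4 119.7] yaw 4.4 j6 1.54 shift(tool) mm [-0.  -0.2 89.7] roll rad 0.000 dist 90
(np.int64(251), np.int64(132), np.int64(390), np.int64(266))
25 (279, 167, 78, 75) ((647.5498657226562, 103.73873138427734), 32.83168029785156) [array([647.4, 103.7]), array([64.9, 64.8]), np.float64(4.4)]
40 (280, 168, 77, 73) ((647.4590454101562, 103.96282958984375), 32.556522369384766) [array([647.7, 103.8]), array([64.1, 63.1]), np.float64(4.4)]
60 (281, 168, 75, 72) ((647.4950561523438, 104.11770629882812), 31.787242889404297) [array([647.7, 104.2]), array([62.4, 62.1]), np.float64(4.4)]
```

```bash
python3 - <<'E'
from h import *
c=cam("wrist"); f=c["frame"]; g=cv2.cvtColor(f,cv2.COLOR_RGB2HSV).astype(int)
print(proj(c,[[.700,.108,0],[.705,.108,0],[.69,.108,0]]))
m=(g[...,0]>60)&(g[...,0]<105)&(g[...,1]>50); m[:,:365]=0; m[:,:][f.max(2)<50]=0
ys,xs=np.nonzero(m); P=onplane(c,np.c_[xs,ys],0)*1000; d=np.linalg.norm(P-[647.5,104],axis=1); i=d.argsort()[:200:20]; print(len(xs)); print(np.c_[xs,ys,P,d][i].round(0))
Q=(P[:,1]>90)&(P[:,1]<125); print(P[Q][P[Q][:,0].argsort()[:5]] if Q.any() else "none")
dk=f.max(2)<170; band=[(x,int(f[int(proj(c,[[x/1000,.108,0]])[0,1]),int(proj(c,[[x/1000,.108,0]])[0,0])].max())) for x in range(684,735,3)]; print(band)
E
```

```text
[[379.6808636  203.93119635]
 [385.52536956 204.36239086]
 [367.97896925 203.06782568]]
1625
[[401. 221. 720.  94.  74.]
 [403. 219. 722.  96.  75.]
 [403. 222. 722.  93.  76.]
 [402. 228. 722.  88.  76.]
 [410. 197. 725. 116.  78.]
 [413. 194. 727. 119.  81.]
 [417. 187. 729. 125.  84.]
 [423. 183. 734. 129.  90.]
 [416. 237. 736.  80.  91.]
 [414. 242. 735.  76.  92.]]
[[720.39072619  94.15109109]
 [720.53066336  93.24291164]
 [720.67086774  92.3329494 ]
 [720.8113401   91.4211994 ]
 [720.83024809  96.93080758]]
[(684, 184), (687, 187), (690, 186), (693, 186), (696, 187), (699, 186), (702, 187), (705, 185), (708, 187), (711, 175), (714, 175), (717, 182), (720, 168), (723, 115), (726, 169), (729, 185), (732, 186)]
```

The glasses stay clear at x ≥ 714. Descend with the fingers at 75 mm and probe for contact.

Request:
carry_out([
  [0.075,0,0,0.02,0],
  [0.075,0,0,0.02,0],
  [0.075,0,0,0.02,0],
  [0.075,0,0,0.02,0],
  [0.075,0,0,0.012,0],
  [0.075,0,0,0.005,0],
  [0.075,0,0,0,0],
  [0.075,0,0,0,0],
  [0.075,0,0,0,0],
  [0.075,0,0,0,0],
])

```text
t: 20.52
tcp_pos: [0.6487, 0.1044, 0.0241]
tcp_rot: [0.001, 0.679, 0.734, 0.001]
ft_force: [-1.2, 0.0, -0.6]
opening: 0.075
grip_force: 0.0
```

Request:
carry_out([
  [0.075,0,0,0.001,0],
  [0.075,0,0,0.001,0],
  [0.075,0,0,0.001,0],
  [0.075,0,0,0.001,0],
  [0.075,0,0,0.001,0],
  [0.075,0,0,0.001,0],
  [0.075,0,0,0.001,0],
  [0.075,0,0,0,0],
  [0.075,0,0,0,0],
  [0.075,0,0,0,0],
])

```text
t: 21.35
tcp_pos: [0.6476, 0.1044, 0.0157]
tcp_rot: [-0.0, 0.679, 0.734, -0.0]
ft_force: [-0.2, 0.0, -0.2]
opening: 0.075
grip_force: 0.0
```

Request:
carry_out([
  [0.075,0,0,0.002,0],
  [0.075,0,0,0.001,0],
  [0.075,0,0,0.0013,0],
  [0.07,0,0,0,0],
  [0.067,0,0,0,0],
  [0.063,0,0,0,0],
  [0.06,0,0,0,0],
  [0.055,0,0,0,0],
  [0.055,0,0,0,0],
  [0.055,0,0,0,0],
])

```text
t: 22.18
tcp_pos: [0.6477, 0.1044, 0.0123]
tcp_rot: [0.0, 0.679, 0.734, 0.0]
ft_force: [-2.6, 0.7, 6.1]
opening: 0.0618
grip_force: 63.5
```

Request:
carry_out([
  [0.055,0,0,-0.001,0],
  [0.055,0,0,-0.002,0],
  [0.055,0,0,-0.003,0],
  [0.055,0,0,-0.004,0],
  [0.055,0,0,-0.01,0],
  [0.055,0,0,-0.01,0],
  [0.055,0,0,-0.01,0],
  [0.055,0,0,0,0],
  [0.055,0,0,0,0],
  [0.055,0,0,0,0],
])

```text
t: 23.02
tcp_pos: [0.6476, 0.1043, 0.0516]
tcp_rot: [0.0, 0.679, 0.734, 0.0]
ft_force: [0.4, -0.0, -0.2]
opening: 0.0615
grip_force: 65.0
```

```bash
python3 - <<'E'
from h import *
c=cam("wrist"); f=c["frame"]; g=cv2.cvtColor(f,cv2.COLOR_RGB2HSV).astype(int); go(463,216,18.5,4.4)
m=(g[...,0]>60)&(g[...,0]<100)&(g[...,1]>30); m[:, :200]=0; m[:,440:]=0
z=state()["tcp_pos"][2]-.0123
for q in contours(c,m,(200,150,440,330),5)[:2]:
    print(cv2.boundingRect(q),cv2.contourArea(q))
    for zz in (.003,z+.003): P=(onplane(c,q,zz)*1000).astype(np.float32); print(zz,cv2.minEnclosingCircle(P),[np.round(t,1) for t in cv2.minAreaRect(P)])
save("w10",f)
E
```

```text
t 23.07 tcp [647.3 104.3  51.1] yaw 4.4 j6 1.54 shift(tool) mm [ 125.5 -175.2   32.7] roll rad 0.000 dist 218
(254, 205, 130, 119) 12170.0
0.003 ((649.46142578125, 82.48340606689453), 43.288368225097656) [array([649.5,  82.5]), array([83. , 83.7]), np.float64(4.4)]
0.0418460138158567 ((647.875244140625, 103.44799041748047), 33.5876350402832) [array([647.9, 103.5]), array([64.4, 65. ]), np.float64(4.4)]
```

The lens is held level: 65 mm at the lifted height, centre 1 mm off. Carry it to the round well.

Request:
carry_out([
  [0.055,0,0,-0.015,0],
  [0.055,0.0157,-0.0219,-0.015,0],
  [0.055,0.0157,-0.0219,0,0],
  [0.055,0.0157,-0.0219,0,0],
  [0.055,0.0157,-0.0219,0,0],
  [0.055,0.0157,-0.0219,0,0],
  [0.055,0.0157,-0.0219,0,0],
  [0.055,0.0157,-0.0219,0,0],
  [0.055,0.0156,-0.0219,0,0],
  [0.055,0,0,0,0],
])

```text
t: 23.9
tcp_pos: [0.4576, 0.2173, 0.0804]
tcp_rot: [-0.002, 0.678, 0.735, -0.002]
ft_force: [-1.5, -0.2, -0.5]
opening: 0.0617
grip_force: 65.2
```

Request:
carry_out([
  [0.055,0,0,0.01,0],
  [0.055,0,0,0.01,0],
  [0.055,0,0,0,0],
  [0.055,0,0,0,0],
  [0.055,0,0,0,0],
  [0.055,0,0,0,0],
  [0.055,0,0,0,0],
  [0.055,0,0,0,0],
  [0.055,0,0,0,0],
  [0.055,0,0,0,0],
])

```text
t: 24.73
tcp_pos: [0.4635, 0.216, 0.0616]
tcp_rot: [0.0, 0.679, 0.734, 0.0]
ft_force: [0.9, -0.4, -0.7]
opening: 0.0615
grip_force: 65.2
```

```bash
python3 - <<'E'
from h import *
c=cam("wrist"); f=c["frame"]; g=cv2.cvtColor(f,cv2.COLOR_RGB2HSV).astype(int); go(463.2,216,18.8,4.4)
z=state()["tcp_pos"][2]-.0123
q=contours(c,(g[...,0]>60)&(g[...,0]<100)&(g[...,1]>30),(200,150,440,330),5)[0]
P=(onplane(c,q,z+.003)*1000).astype(np.float32); print(cv2.minEnclosingCircle(P),[np.round(t,1) for t in cv2.minAreaRect(P)])
E
```

```text
t 24.78 tcp [463.4 216.   61.6] yaw 4.4 j6 1.79 shift(tool) mm [-0.  -0.2 42.8] roll rad 0.000 dist 43
((463.5364685058594, 215.79713439941406), 33.73585891723633) [array([463.7, 215.4]), array([64.1, 64.8]), np.float64(4.4)]
```

Request:
carry_out([
  [0.055,0,0,0.012,0],
  [0.055,0,0,0.01,0],
  [0.055,0,0,0.008,0],
  [0.055,0,0,0.006,0],
  [0.055,0,0,0.004,0],
  [0.055,0,0,0.0025,0],
  [0.055,0,0,0,0],
  [0.055,0,0,0,0],
  [0.068,0,0,0,0],
  [0.075,0,0,0,0],
])

```text
t: 25.62
tcp_pos: [0.4635, 0.2161, 0.0191]
tcp_rot: [0.0, 0.679, 0.734, 0.0]
ft_force: [0.0, -0.6, 0.2]
opening: 0.0748
grip_force: 0.0
```

Request:
carry_out([
  [0.08,0,0,0,0],
  [0.082,0,0,0,0],
  [0.085,0,0,-0.01,0],
  [0.085,0,0,-0.02,0],
  [0.085,0,0,-0.03,0],
  [0.085,0,0,-0.03,0],
  [0.085,0,0,-0.03,0],
  [0.085,0,0,-0.01,0],
  [0.085,0,0,0,0],
  [0.085,0,0,0,0],
])

```text
t: 26.45
tcp_pos: [0.4635, 0.2161, 0.1492]
tcp_rot: [0.0, 0.679, 0.734, 0.001]
ft_force: [-0.2, -0.5, -0.8]
opening: 0.0849
grip_force: 0.0
```

```bash
python3 - <<'E'
from h import *
c=cam("wrist"); f=c["frame"]; g=cv2.cvtColor(f,cv2.COLOR_RGB2HSV).astype(int)
q=contours(c,(g[...,0]>60)&(g[...,0]<100)&(g[...,1]>30),near((463,216),50,c,.01),5)[0]
P=(onplane(c,q,.009)*1000).astype(np.float32); print(cv2.minEnclosingCircle(P),[np.round(t,1) for t in cv2.minAreaRect(P)])
go(618.5,218,120,4.4); go(618.5,218,120,94.4)
E
```

```text
((463.5040283203125, 215.53921508789062), 34.2426872253418) [array([463.8, 215.1]), array([67.7, 66.6]), np.float64(2.4)]
t 26.50 tcp [462.6 215.8 148.1] yaw 4.4 j6 1.79 shift(tool) mm [ -9.8 155.6  28. ] roll rad 0.000 dist 158
t 26.50 tcp [462.6 215.8 148.1] yaw 4.4 j6 1.79 shift(tool) mm [ -9.8 155.6  28. ] roll rad -1.571 dist 158
```

Lens in place (463.5, 215.5). Now the loupe.

Request:
carry_out([
  [0.085,-0.002,0.0311,0.0056,0],
  [0.085,-0.002,0.0311,0.0056,0],
  [0.085,-0.002,0.0311,0.0056,0],
  [0.085,-0.002,0.0311,0.0056,0],
  [0.085,-0.002,0.0311,0.0056,0],
  [0.085,0,0,0,0],
  [0.085,0,0,0,0],
  [0.085,0,0,0,0],
  [0.085,0,0,0,0],
  [0.085,0,0,0,0],
])

```text
t: 27.33
tcp_pos: [0.6178, 0.2181, 0.1208]
tcp_rot: [-0.0, 0.679, 0.734, -0.0]
ft_force: [1.2, 0.4, 0.8]
opening: 0.0852
grip_force: 0.0
```

```bash
python3 - <<'E'
from h import *
c=cam("wrist"); f=c["frame"]; save("w11",f); print(c["p"],near((618.5,218),35,c,.016))
q=contours(c,f.max(2)<85,near((618.5,218),35,c,.016),3)[:2]
for q in q:
  print(cv2.boundingRect(q),cv2.contourArea(q))
  for z in (0,.016,.032): P=(onplane(c,q,z)*1000).astype(np.float32); print(z,[np.round(t,1) for t in cv2.minAreaRect(P)],P.min(0),P.max(0))
go(618.5,218,30,4.4)
E
```

```text
[0.61264907 0.28984293 0.24561902] (np.int64(273), np.int64(162), np.int64(367), np.int64(251))
(301, 184, 40, 48) 1508.0
0 [array([620.2, 213.9]), array([33.5, 42.1]), np.float64(4.4)] [603.1732 192.5727] [637.2988  235.16728]
0.016 [array([619.7, 218.9]), array([31.3, 39.4]), np.float64(4.4)] [603.79047 198.90903] [635.6931  238.72893]
0.032 [array([619.3, 223.8]), array([29.2, 36.6]), np.float64(4.4)] [604.4078  205.24536] [634.0874  242.29059]
t 27.38 tcp [618.1 218.2 121.2] yaw 4.4 j6 1.72 shift(tool) mm [-0.2  0.4 91.2] roll rad 0.001 dist 91
```

Request:
carry_out([
  [0.075,0.002,0.0015,0.01,0],
  [0.075,0,0,0.02,0],
  [0.075,0,0,0.02,0],
  [0.075,0,0,0.02,0],
  [0.075,0,0,0.012,0],
  [0.075,0,0,0.008,0],
  [0.075,0,0,0.003,0],
  [0.025,0,0,0,0],
  [0.025,0,0,0,0],
  [0.025,0,0,0,0],
])

```text
t: 28.22
tcp_pos: [0.6214, 0.2203, 0.0291]
tcp_rot: [0.001, 0.679, 0.734, 0.001]
ft_force: [0.8, -0.4, -0.2]
opening: 0.0396
grip_force: 0.0
```

Request:
carry_out([
  [0.025,0,0,0,0],
  [0.025,0,0,0,0],
  [0.025,0,0,0,0],
  [0.025,0,0,0,0],
  [0.025,0,0,-0.01,0],
  [0.025,0,0,-0.02,0],
  [0.025,0,0,-0.03,0],
  [0.025,0,0,-0.03,0],
  [0.025,0,0,0,0],
  [0.025,0,0,0,0],
])

```text
t: 29.05
tcp_pos: [0.6223, 0.2206, 0.121]
tcp_rot: [0.002, 0.679, 0.734, 0.002]
ft_force: [-0.1, 0.5, -0.1]
opening: 0.029
grip_force: 59.2
```

```bash
python3 - <<'E'
from h import *
s=state(); print(s["opening"],s["grip_force"],s["ft_force"])
go(467.8,-240.3,150,4.4)
E
```

```text
0.028962821304154205 59.19537764217239 [-0.12619098  0.53122613 -0.14305453]
t 29.05 tcp [622.3 220.6 121. ] yaw 4.4 j6 1.72 shift(tool) mm [-447.6 -189.4  -30.4] roll rad 0.000 dist 487
```

```bash
python3 - <<'E'
from h import *
for n in ("scene","side"):
    c=cam(n); f=c["frame"]
    for xy,d in (((468,-240),47),((460,-311),62)):
        q=contours(c,f.max(2)<75,near(xy,40,c,.014),3)
        for k in q[:2]:
            P=(onplane(c,k,.014)*1000).astype(np.float32); print(n,d,cv2.boundingRect(k),[np.round(t,1) for t in cv2.minAreaRect(P)])
E
```

```text
scene 47 (368, 283, 27, 18) [array([ 465. , -247.4]), array([39.1, 44.9]), np.float64(50.3)]
scene 47 (392, 306, 19, 7) [array([ 462.8, -296. ]), array([12.6, 31.1]), np.float64(50.3)]
scene 62 (390, 306, 38, 28) [array([ 456.7, -317.8]), array([54., 60.]), np.float64(50.3)]
scene 62 (372, 289, 23, 12) [array([ 462.8, -254.8]), array([24.9, 38.9]), np.float64(50.3)]
```

Request:
carry_out([
  [0.025,-0.0344,-0.0146,-0.002,0],
  [0.025,-0.0344,-0.0146,-0.002,0],
  [0.025,-0.0344,-0.0146,-0.002,0],
  [0.025,-0.0344,-0.0146,-0.002,0],
  [0.025,-0.0344,-0.0146,-0.002,0],
  [0.025,-0.0344,-0.0146,-0.002,0],
  [0.025,-0.0344,-0.0146,-0.002,0],
  [0.025,-0.0344,-0.0146,-0.002,0],
  [0.025,-0.0344,-0.0146,-0.002,0],
  [0.025,-0.0344,-0.0146,-0.002,0],
])

```text
t: 29.98
tcp_pos: [0.4993, -0.1351, 0.1366]
tcp_rot: [-0.001, 0.679, 0.734, -0.0]
ft_force: [0.9, -0.6, -0.9]
opening: 0.0293
grip_force: 59.2
```

Request:
carry_out([
  [0.025,-0.0344,-0.0146,0,0],
  [0.025,-0.0344,-0.0146,0,0],
  [0.025,-0.0344,-0.0146,0,0],
  [0.025,-0.024,0.002,0,0],
  [0.025,-0.024,0.002,0,0],
  [0.025,-0.024,0.002,0,0],
  [0.025,0,0,0,0],
  [0.025,0,0,0,0],
  [0.025,0,0,0,0],
  [0.025,0,0,0,0],
])

```text
t: 30.82
tcp_pos: [0.4764, -0.3102, 0.137]
tcp_rot: [-0.001, 0.679, 0.734, 0.0]
ft_force: [0.4, 0.4, -0.4]
opening: 0.0292
grip_force: 59.2
```

```bash
python3 - <<'E'
from h import *
c=cam("wrist"); f=c["frame"]; save("w12",f)
go(467.8,-240.3,40,4.4)
for xy in ((468,-240),(460,-311)):
    r=near(xy,36,c,.014); print(r)
    for k in contours(c,f.max(2)<70,r,3)[:2]:
        P=(onplane(c,k,.014)*1000).astype(np.float32); print(cv2.boundingRect(k),[np.round(t,1) for t in cv2.minAreaRect(P)],cv2.minEnclosingCircle(P))
E
```

```text
t 30.87 tcp [ 476.6 -310.3  137.3] yaw 4.5 j6 0.79 shift(tool) mm [70.3 -3.2 97.4] roll rad 0.001 dist 120
(np.int64(267), np.int64(64), np.int64(364), np.int64(165))
(286, 89, 59, 62) [array([ 468.9, -242.5]), array([46. , 46.4]), np.float64(51.5)] ((468.8968811035156, -242.2960205078125), 23.434019088745117)
(np.int64(256), np.int64(157), np.int64(344), np.int64(243))
(266, 169, 78, 74) [array([ 462.6, -318.2]), array([59.8, 73.6]), np.float64(17.2)] ((469.65625, -318.85748291015625), 40.389625549316406)
```

Small well at (468.9, -242.4), measured diameter 46 mm. Go and set the loupe down.

Request:
carry_out([
  [0.025,0.0228,-0.0008,0,0],
  [0.025,0.0228,-0.0008,0,0],
  [0.025,0.0227,-0.0009,0,0],
  [0.025,0,0,0.02,0],
  [0.025,0,0,0.02,0],
  [0.025,0,0,0.02,0],
  [0.025,0,0,0.01,0],
  [0.025,0,0,0,0],
  [0.025,0,0,0,0],
  [0.025,0,0,0,0],
])

```text
t: 31.7
tcp_pos: [0.47, -0.244, 0.0688]
tcp_rot: [0.001, 0.679, 0.734, 0.0]
ft_force: [-0.1, -0.4, 0.3]
opening: 0.0291
grip_force: 59.2
```

```bash
python3 - <<'E'
from h import *
go(468.9,-242.4,36,4.4); s=state(); print(s["ft_force"],s["opening"])
E
```

```text
t 31.70 tcp [ 470.  -244.    68.8] yaw 4.4 j6 0.88 shift(tool) mm [ 1.7 -1.  32.8] roll rad 0.000 dist 33
[-0.07327243 -0.40350924  0.34089447] 0.029095924135907374
```

Request:
carry_out([
  [0.025,0.001,-0.001,0.01,0],
  [0.025,0,0,0.01,0],
  [0.025,0,0,0.006,0],
  [0.025,0,0,0.004,0],
  [0.025,0,0,0.0025,0],
  [0.025,0,0,0,0],
  [0.025,0,0,0,0],
  [0.04,0,0,0,0],
  [0.05,0,0,0,0],
  [0.06,0,0,0,0],
])

```text
t: 32.53
tcp_pos: [0.4685, -0.243, 0.0353]
tcp_rot: [0.0, 0.679, 0.734, 0.0]
ft_force: [1.0, -0.0, -0.9]
opening: 0.0594
grip_force: 0.0
```

Request:
carry_out([
  [0.06,0,0,0,0],
  [0.065,0,0,-0.005,0],
  [0.075,0,0,-0.015,0],
  [0.085,0,0,-0.03,0],
  [0.085,0,0,-0.03,0],
  [0.085,0,0,-0.03,0],
  [0.085,0,0,-0.01,0],
  [0.085,0,0,0,0],
  [0.085,0,0,0,0],
  [0.085,0,0,0,0],
])

```text
t: 33.37
tcp_pos: [0.4674, -0.2423, 0.154]
tcp_rot: [-0.001, 0.679, 0.734, -0.0]
ft_force: [0.3, 0.0, 0.5]
opening: 0.0852
grip_force: 0.0
```

```bash
python3 - <<'E'
from h import *
c=cam("wrist"); f=c["frame"]; save("w13",f); print(c["p"])
g=f.max(2).astype(int); r=near((469,-242),32,c,.02); print(r)
x0,y0,x1,y1=r; print(g[y0:y1:5,x0:x1:4])
go(655,-5,150,4.4)
E
```

```text
[ 0.46244089 -0.17073945  0.27885532]
(np.int64(282), np.int64(160), np.int64(359), np.int64(234))
[[108 140 105 110 100  86  82  64  51  40  55  86 128 144 158 215 230 231
  234 232]
 [194 226 185 193 187 157 117 108 105 104  94  87  83  68  59  52  45  76
  136 168]
 [192 187 190 191 193 194 195 179 164 123 116 135 159 181 188 178 163 140
  121  97]
 [178 178 175 184 188 168 127  83  48  58  62  64  84 136 189 192 191 191
  192 191]
 [169 172 171 171 141  72  55  29  25  22  27  22  31  60  90 174 193 192
  190 192]
 [170 170 172 162  81  62  14   7   9  13  11  15   7  36  61  93 186 190
  190 188]
 [170 173 170 112  63  47  13  18  21  15  14  17  12  13  60  70 146 190
  189 188]
 [171 167 168  90  62  14  13  37  55  59  57  42  14  24  53  69 118 190
  187 188]
 [168 170 168  87  59  21  18  37  55  62  54  51  23  23  42  66 121 188
  190 187]
 [169 179 176 116  52  32   9  15  37  26  25  18  14  29  66  55 150 190
  189 185]
 [170 176 174 168  92  19  16  11   7  20   7   8  10  27  44 108 187 189
  185 186]
 [188 187 187 189 173 101  25  13  10   5  16  18  16  45 109 179 187 188
  186 185]
 [185 186 188 186 187 183 135  53  16  18   6  32  96 151 187 183 188 185
  186 170]
 [183 187 185 186 189 188 188 187 182 171 176 181 186 187 186 185 183 183
  184 148]
 [182 182 185 186 184 178 185 187 185 188 187 184 184 187 187 184 185 185
  181 174]]
t 33.42 tcp [ 467.2 -242.1  153.7] yaw 4.4 j6 0.88 shift(tool) mm [222.  205.5   3.6] roll rad 0.000 dist 302
```

```bash
python3 - <<'E'
from h import *
c=cam("wrist"); print("loupe top",onplane(c,[(318,198)],.038)*1000,"near base",onplane(c,[(317,177)],.006)*1000)
q=contours(c,c["frame"].max(2)<36,near((469,-242),32,c,.02),3)[0]
for z in (.006,.022,.038): P=(onplane(c,q,z)*1000).astype(np.float32); print(z,[np.round(t,1) for t in cv2.minAreaRect(P)],P.min(0),P.max(0))
c=cam("scene"); print("shelf",onplane(c,[(420,135),(640,225),(500,95)],.22)*1000)
c=cam("side"); print("shelf",onplane(c,[(395,152),(640,290)],.22)*1000)
E
```

```text
loupe top [[ 466.57298184 -235.94133665]] near base [[ 464.6863203  -224.68219272]]
0.006 [array([ 468.2, -246.5]), array([34., 44.]), np.float64(4.4)] [ 451.0677 -268.504 ] [ 485.32483 -224.25645]
0.022 [array([ 467.9, -242. ]), array([32. , 41.4]), np.float64(4.4)] [ 451.72928 -262.76025] [ 483.97552 -221.11005]
0.038 [array([ 467.5, -237.6]), array([30. , 38.9]), np.float64(4.4)] [ 452.3909  -257.01654] [ 482.62625 -217.96365]
shelf [[ 645.69718453 -151.5719371 ]
 [ 660.33503724 -506.04912623]
 [ 933.46621732 -138.66417583]]
shelf [[ 648.09208863 -150.00163245]
 [ 681.80241398 -691.07943034]]
```

Request:
carry_out([
  [0.085,0.037,0.007,0,0],
  [0.085,0.037,0.007,0,0],
  [0.085,0.037,0.007,0,0],
  [0.085,0.037,0.007,0,0],
  [0.085,0.037,0.007,0,0],
  [0.085,0.037,0.007,0,0],
  [0.085,0,0.037,0.003,0],
  [0.085,0,0.037,0.003,0],
  [0.085,0,0.037,0.003,0],
  [0.085,0,0.037,0.003,0],
])

```text
t: 34.4
tcp_pos: [0.6418, -0.0061, 0.1424]
tcp_rot: [-0.0, 0.679, 0.734, -0.0]
ft_force: [0.8, -1.8, 0.2]
opening: 0.0848
grip_force: 0.0
```

Request:
carry_out([
  [0.085,0,0.016,0.01,0],
  [0.085,0,0,0,0],
  [0.085,0,0,0,0],
  [0.085,0,0,0,0],
  [0.085,0,0,0,0],
  [0.085,0,0,0,0],
  [0.085,0,0,0,0],
  [0.085,0,0,0,0],
  [0.085,0,0,0,0],
  [0.085,0,0,0,0],
])

```text
t: 35.23
tcp_pos: [0.6566, -0.0057, 0.1337]
tcp_rot: [0.0, 0.679, 0.734, 0.0]
ft_force: [0.1, -0.2, 0.6]
opening: 0.0853
grip_force: 0.0
```

```bash
python3 - <<'E'
from h import *
c=cam("wrist"); f=c["frame"]; save("w14",f); print(c["p"]); r=near((682,-5),45,c,.017); print(r)
for q in contours(c,f.max(2)<110,r,3)[:2]:
  print(cv2.boundingRect(q),cv2.contourArea(q))
  for z in (0,.017,.034): P=(onplane(c,q,z)*1000).astype(np.float32); print(z,[np.round(t,1) for t in cv2.minAreaRect(P)],P.min(0),P.max(0))
x0,y0,x1,y1=r; print(f.max(2)[y0:y1:6,x0:x1:5])
go(682,-5,30,4.4)
E
```

```text
[0.65132632 0.06596546 0.25848954]
(np.int64(291), np.int64(147), np.int64(409), np.int64(258))
(320, 172, 61, 67) 3161.5
0 [array([686.2, -10. ]), array([54.5, 62. ]), np.float64(4.4)] [658.93024 -41.19828] [713.9661    20.491354]
0.017 [array([683.9,  -5. ]), array([50.9, 57.9]), np.float64(4.4)] [658.4301   -34.150475] [709.8465    23.482035]
0.034 [array([681.6,  -0. ]), array([47.3, 53.8]), np.float64(4.4)] [657.93005  -27.102673] [705.72687   26.472715]
[[120 123 123 121 122 119 123 119 120 122 121 120 120 122 125 122 124 125
  122 121 123 120 120 122]
 [121 121 125 124 120 120 120 120 120 120 122 122 117 120 118 121 120 121
  125 122 122 122 121 128]
 [125 126 119 122 120 121 121 120 121 122 122 123 119 118 122 119 119 121
  121 125 126 124 123 148]
 [169 169 125 122 124 119 123 121 122 121 119 120 122 119 146 152 124 120
  120 168 182 170 155 178]
 [182 183 183 172 170 123 121 122 119 121 114 115 119 118 122 157 123 172
  183 180 181 184 185 182]
 [175 173 173 181 182 183 174 112  97  81  43  37  35  58 106 120 156 183
  186 182 183 184 183 185]
 [168 170 171 169 173 168 141 
[... 690 characters left out ...]
 183 180 184 182  43  16  25  18  24  32  33  35  37  25 116
  182 183 184 184 183 185]
 [186 185 183 181 184 184 184 180  51  26  22  22  18  26  14  24 139 182
  183 183 185 184 183 182]
 [182 184 183 182 183 182 182 182 184 166  89  51  40  63 126 181 185 185
  182 185 181 182 183 181]
 [182 183 182 181 180 183 182 184 184 182 184 181 182 181 182 183 183 183
  183 184 181 183 181 181]
 [181 184 183 183 186 182 185 181 182 181 182 183 181 183 185 185 184 179
  180 184 182 182 182 182]
 [185 184 183 183 180 181 184 185 183 183 183 184 184 182 184 184 186 181
  183 184 181 181 183 178]]
t 35.28 tcp [656.6  -5.7 133.6] yaw 4.4 j6 1.37 shift(tool) mm [ -1.2  25.4 103.6] roll rad 0.000 dist 107
```

Loupe seated near (468, -241). Jar at about (682, -3): grip it.

Request:
carry_out([
  [0.08,0.0007,0.0255,0.01,0],
  [0.08,0,0,0.015,0],
  [0.08,0,0,0.02,0],
  [0.08,0,0,0.02,0],
  [0.08,0,0,0.02,0],
  [0.08,0,0,0.011,0],
  [0.08,0,0,0.005,0],
  [0.08,0,0,0.0025,0],
  [0.08,0,0,0,0],
  [0.035,0,0,0,0],
])

```text
t: 36.12
tcp_pos: [0.6828, -0.0031, 0.031]
tcp_rot: [0.001, 0.679, 0.734, 0.0]
ft_force: [0.0, -0.7, 0.4]
opening: 0.0699
grip_force: 0.0
```

Request:
carry_out([
  [0.035,0,0,0,0],
  [0.035,0,0,0,0],
  [0.035,0,0,0,0],
  [0.035,0,0,0,0],
  [0.035,0,0,-0.01,0],
  [0.035,0,0,-0.02,0],
  [0.035,0,0,-0.03,0],
  [0.035,0,0,-0.03,0],
  [0.035,0,0,-0.01,0],
  [0.035,0,0,0,0],
])

```text
t: 36.95
tcp_pos: [0.6847, -0.0033, 0.1346]
tcp_rot: [0.003, 0.679, 0.734, 0.002]
ft_force: [0.7, 0.4, -0.2]
opening: 0.0462
grip_force: 61.6
```

```bash
python3 - <<'E'
from h import *
c=cam("wrist"); f=c["frame"]; save("w15",f); s=state(); print(s["opening"],s["grip_force"])
m=(f.min(2)>110); 
for q in contours(c,m,(280,215,370,330),3)[:3]: print(cv2.boundingRect(q), onplane(c,[q.mean(0)],s["tcp_pos"][2]+.004)*1000)
go(470,-320,135,4.4)
E
```

```text
0.046331132858055644 61.58757435492589
(288, 277, 59, 23) [[684.82537414  -9.61169178]]
(339, 215, 31, 32) [[700.51180504  23.35847383]]
(346, 295, 24, 24) [[706.66123291 -19.14205476]]
t 37.00 tcp [683.3  -3.1 132. ] yaw 4.4 j6 1.38 shift(tool) mm [-299.5 -237.    -3.8] roll rad 0.000 dist 382
```

Request:
carry_out([
  [0.035,0,-0.0351,0,0],
  [0.035,0,-0.0351,0,0],
  [0.035,0,-0.0351,0,0],
  [0.035,0,-0.0351,0,0],
  [0.035,0,-0.0351,0,0],
  [0.035,0,-0.0351,0,0],
  [0.035,0,-0.0351,0,0],
  [0.035,-0.0365,0,0,0],
  [0.035,-0.0365,0,0,0],
  [0.035,-0.0365,0,0,0],
])

```text
t: 37.83
tcp_pos: [0.4434, -0.1311, 0.1285]
tcp_rot: [-0.001, 0.679, 0.734, -0.0]
ft_force: [0.9, 0.3, -0.4]
opening: 0.0458
grip_force: 61.7
```

Request:
carry_out([
  [0.035,-0.0365,0,0,0],
  [0.035,-0.0365,0,0,0],
  [0.035,-0.0365,0,0,0],
  [0.035,-0.0365,0,0,0],
  [0.035,-0.0365,0,0,0],
  [0.035,0,0,0.02,0],
  [0.035,0,0,0.015,0],
  [0.035,0,0,0,0],
  [0.035,0,0,0,0],
  [0.035,0,0,0,0],
])

```text
t: 38.67
tcp_pos: [0.4591, -0.3124, 0.0945]
tcp_rot: [-0.001, 0.679, 0.734, -0.0]
ft_force: [-1.4, 1.0, -0.7]
opening: 0.046
grip_force: 61.7
```

```bash
python3 - <<'E'
from h import *
c=cam("wrist"); f=c["frame"]; save("w16",f); s=state(); print(s["opening"])
# small well / loupe check: rim of the loupe well
go(460.5,-312.9,38,4.4)
r=near((468.5,-242),36,c,.014)
for k in contours(c,f.max(2)<70,r,3)[:1]:
    P=(onplane(c,k,.014)*1000).astype(np.float32); print(cv2.boundingRect(k),[np.round(t,1) for t in cv2.minAreaRect(P)])
# jar lid label and lid outline
print(f.max(2)[200:330:6,262:376:6])
print(onplane(c,[(318,r) for r in range(200,330,12)],s["tcp_pos"][2]+.003)[:,1]*1000)
E
```

```text
0.04584692226853088
t 38.72 tcp [ 459.6 -312.7   95.1] yaw 4.4 j6 0.76 shift(tool) mm [-0.3  0.9 57.1] roll rad 0.001 dist 57
(305, 83, 71, 73) [array([ 468.6, -242.5]), array([45.8, 45.9]), np.float64(50.2)]
[[229 167  88  76  22  27  26  28  28  25  30  28  29  27  28  34  56 113
  121]
 [204 178 177  63  58  27  30  29  29  26  28  32  25  28  26  60  60 173
  199]
 [140 178 174  59  60  46  25  38  58  62  58  46  31  31  40  62  62 139
  199]
 [109 176 165  61  54  56  61  64  67  63  63  64  63  63  58  61  63 130
  199]
 [114 176 170  48  56  58  62  56  35  22  23  43  58  63  66  63  51 134
  195]
 [133 171 173  86  61  36  20  19  14  18  21  16   8  13  50  55  54 170
  191]
 [152 172 174  92  14  15  24  22  25  22  25  27  26  21  18  26 108 193
  189]
 [122 116 170  26  21  21  27  17  22  13  22  20  27  18  24  19 102 163
  123]
 [ 85  24  47  23  15  22  25  13  19  21  23  26  19  23  22  18  19  87
   40]
 [ 80  19   9  20  17  26  20  27  20  24  26  17  13  21  22  13  14  12
   14]
 [ 35   7  22  16  21  57  48  38  32  27  26  17  22  21  22  20  18  16
   14]

[... 349 characters left out ...]
 127 123 126 135 143 187 187 184 175  30  36  29
   11]
 [ 12  70  32  31  69 223 230 235 233 231 230 211 239 244 218  40  38 117
   26]
 [ 13 189 217  25  32  33  25  31  31  33  33  33  33  34  31  38  40 242
   85]
 [ 15 237 242 178  35  26  35  34  31  36  33  40  38  38  40  36 238 241
  207]
 [ 28 241 242 241 231  43  33  29  35  30  31  39  38  38  99 241 242 240
  240]
 [117 241 240 241 241 242 225 117  51  39  45  72 161 239 241 241 241 241
  240]
 [231 241 241 240 239 241 239 241 242 240 241 240 241 240 241 241 241 241
  240]]
[-274.69346477 -279.96504224 -285.36058541 -290.88426853 -296.54045487
 -302.33370758 -308.26880143 -314.35073519 -320.58474512 -326.97631922
 -333.53121273]
```

The jar is centred in the hand and over its well. Lower and release.

Request:
carry_out([
  [0.035,-0.001,0.001,0.015,0],
  [0.035,0,0,0.015,0],
  [0.035,0,0,0.012,0],
  [0.035,0,0,0.008,0],
  [0.035,0,0,0.005,0],
  [0.035,0,0,0.0025,0],
  [0.035,0,0,0,0],
  [0.05,0,0,0,0],
  [0.06,0,0,0,0],
  [0.075,0,0,0,0],
])

```text
t: 39.55
tcp_pos: [0.4609, -0.3143, 0.0379]
tcp_rot: [0.001, 0.679, 0.734, -0.0]
ft_force: [-0.2, -0.1, 0.8]
opening: 0.0707
grip_force: 0.0
```

Request:
carry_out([
  [0.075,0,0,0,0],
  [0.08,0,0,-0.005,0],
  [0.085,0,0,-0.015,0],
  [0.085,0,0,-0.03,0],
  [0.085,0,0,-0.03,0],
  [0.085,0,0,-0.03,0],
  [0.085,0,0,-0.03,0],
  [0.085,0,0,0,0],
  [0.085,0,0,0,0],
  [0.085,0,0,0,0],
])

```text
t: 40.38
tcp_pos: [0.4603, -0.3138, 0.1773]
tcp_rot: [-0.0, 0.679, 0.734, 0.0]
ft_force: [0.4, -0.4, -0.4]
opening: 0.0852
grip_force: 0.0
```

```bash
python3 - <<'E'
from h import *
c=cam("wrist"); f=c["frame"]; save("w17",f); go(460,-312,100,4.4); print(c["p"])
g=f.max(2).astype(int)
for nm,xy,R,top,t in (("jar",(460.5,-313),40,.04,34),("loupe",(469,-242),30,.038,36)):
    for q in contours(c,g<t,near(xy,R,c,.02),5)[:1]:
        for z in (.006,top): P=(onplane(c,q,z)*1000).astype(np.float32); print(nm,z,[np.round(u,1) for u in cv2.minAreaRect(P)],P.min(0),P.max(0))
for q in contours(c,(f.min(2)>110),near((460.5,-313),25,c,.04),3)[:2]: print("label",cv2.boundingRect(q),onplane(c,[q.mean(0)],.04)*1000)
E
```

```text
t 40.43 tcp [ 459.9 -313.4  176.5] yaw 4.4 j6 0.76 shift(tool) mm [ 1.3  0.3 76.5] roll rad 0.000 dist 77
[ 0.45510135 -0.24208528  0.30205156]
loupe 0.006 [array([ 466.9, -242.9]), array([39.3, 33.1]), np.float64(0.7)] [ 447.29123 -259.46887] [ 486.57693 -226.33452]
loupe 0.038 [array([ 465.6, -242.8]), array([35. , 29.5]), np.float64(0.7)] [ 448.13544 -257.5899 ] [ 483.17477 -228.037  ]
label (303, 189, 33, 22) [[ 461.27422073 -314.99866744]]
label (289, 205, 22, 20) [[ 441.92072645 -334.12118173]]
```

Quick height check of the jar and loupe, using the scene camera together with the wrist view, before handing in.

```bash
python3 - <<'E'
from h import *
c=cam("scene"); f=c["frame"]
for nm,X in (("jar label",[.4613,-.315,.04]),("loupe hole",[.467,-.2415,.038])):
    u=proj(c,X)[0]; x,y=u.astype(int); print(nm,u); print(f.min(2)[y-10:y+11:2,x-14:x+15:2])
E
```

```text
jar label [411.12734868 305.82029449]
[[ 91  92 152 151 145 148 148 150 134 199 210 206 208 207 212]
 [ 92  86 153  60  23  23  24  26  17  41 183 215 211 205 207]
 [ 94  93  28  34  29  32  35  28  89  24  19  39 186 213 208]
 [ 85  32  34  37  30  27  51 213 189 192  30  35  16 170 210]
 [ 53  36  33  36  14  93 223 178 147 144 182  74  28  23 171]
 [ 32  32  36  29 148 226 203 145 151 224 227 250 167  34  13]
 [ 32  34  23 193 199 184 117 157 222 223 238 255  30  36  36]
 [ 29  42  27 123 167 147 230 225 193 173 205  10  35  33  36]
 [ 18  34  40  32  72 228 228 174 190 206  15  37  46  43  39]
 [ 16  18  31  36  34   7 184 217 139  26  38  32  41  44  37]
 [ 57  12  23  38  26  35  25  47  38  42  48  44  37  38  43]]
loupe hole [380.08433729 279.0941998 ]
[[121 128 131 136 132 133 128 163 172  74 166 228 220 212 215]
 [131 124 132 133 136 136 137 133 171 181 140 173 217 213 214]
 [133 130 129 135 136 139 138 131 104  80 119 140 149 221 215]
 [136 128 124 132 138 136 106  49  37  66  98  89 144 131 224]
 [133 129 125 134 107  23  18  28  20  19  15  56 115 137 128]
 [133 138  97  87  66  17  20  24  18  15  11  17  55 147 125]
 [102  85  90  98  13  19   8  23  25  20  24  23  13  90  84]
 [ 89  84  85  62  22  21   8  23  10  23  24  12  19  98  91]
 [ 88  81  57  32  16  18  19  22  30  23   6  32  24  74  94]
 [ 86  60  27  27  41  25  29  18  27  20  15   0  94  63  78]
 [ 94  29  32  24  28  42  30  35  30  30  46 127  31  43  70]]
```

```bash
python3 -c "
from plant import arm
print(arm.job_done())"
```

```text
the job is handed in; nothing more can be done
None
```

I set all five pieces in their wells and handed the job in at about 40 s of the 128 s; the hand-in call gave no verdict, but my camera checks put each piece within about 3 mm of its place, and I didn't re-measure the small lens and small jar, which were never gripped.

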